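# Fit the nozzle pipe and close the lathe's coolant tank

### The arm

A 6-joint arm with a two-finger parallel gripper is mounted at the origin on the work surface. World frame = base frame: x ahead of the robot, y to its left, z up, the work surface at z = 0. Lengths are in m, angles in rad, forces in N, time in s.
With the tool pointing down it reaches from about 0.225 to 0.875 m from the base axis. Payload 3.4 kg.
Tool frame: the origin (TCP) lies at the very end of the fingers, on their centre line; the grasp point (between the pads) lies manip.pinch_z behind it (manip.pinch_z is the distance from the TCP to the grasp point, in m); z points along the fingers, y is the direction in which the jaws open and shut (so a half turn about z gives the same grasp; the last joint's range is limited). The gripper opens to 85 mm and grips with 20 to 120 N. Pads are 22 mm wide; open, the fingers measure 114 mm over their backs; the gripper's body (76 mm by 85 mm) begins 54 mm behind the grasp point. The pads swing forward as they close: fully open they stand 13 mm farther back than shut.
Start: joints at [-1.314, 0.276, 1.505, -0, 1.361, -0.121], TCP at [0.212, -0.534, 0.208] pointing down, gripper open.
Joint ranges: [-2.89, 2.89], [-0.75, 2.08], [0.22, 2.7], [-1.18, 4.32], [0.11, 2.71], [-2.7, 2.7]. Speed limits (rad/s): [2.57, 2.57, 3.14, 3.14, 3.14, 3.14].

### API

Orientations are given as a unit quaternion [w, x, y, z].
In Python, from rig import manip, imaging, workorder gives the robot as it stands.
- The arm moves only by the tool apply_moves, never from a script. Its argument "moves" is one flat list of numbers, 7 for each row, row after row: the finger opening in m, from 0 to 0.0854, then the shift along the tool's x, y, z in m, then the turn, a rotation vector about the tool's x, y, z in rad. In form: [jaw, tx, ty, tz, rx, ry, rz, jaw, tx, ty, tz, rx, ry, rz, ...]. A call has exactly 8 rows; each row shifts and turns the pose as measured when the row begins, along the tool's axes as they then stand; what a row does not reach is not made up. A row lasts 1/12 s, in which the tool goes at most 41.7 mm and 7.16 degrees, less where a joint would pass 70% of its speed; a pose out of reach is approached as far as the arm can. A call with a gripper value outside its range is refused whole. The fingers move at their own pace and stop on an object; "newtons" is the grip in N (left out, the last holds). Time passes only in rows, so rows that do not move let the fingers close, or fill a call up. It gives the time, the measured TCP pose, the force and the opening at its end, in the units of the state.
- manip.get_state(): the state, without advancing time (a new reading comes with each control period).
- imaging.get_image(name): name is "scene" or "top" or "wrist"; returns a dict with "image" (420x560x3 uint8, red, green, blue), "range_z" (420x560 float32, m along the optical axis (not along the pixel's ray), 0 where there is no reading), "fx", "fy", "cx", "cy" (pixels), "R" (3x3) and "t" (3): a world point X has camera coordinates R X + t. Camera axes: x right, y down, z forward; pixel columns grow to the right and rows downward; lengths in m; the calibration is good to about 2 mm. A picture is of the moment at which its call begins.
- workorder.sign_off(): hands the job in, once; it reports no verdict.
The state is a dict: "clock": time; "qpos": joint angles; "qd": joint speeds; "effort": joint torques, N m; "position": TCP position; "ee_rot": TCP orientation; "contact_force": force on the tool from outside, world axes, zero at the start; "moment": the same for the moment, N m; "width": finger opening in m.
Only numpy, scipy, OpenCV 4.12 (cv2) and the standard library are available. Lean on these libraries where they do the work, as an engineer would, in place of code of your own. Each camera call takes 0.05 s, during which the arm holds its last target.

### The job

Make the lathe's coolant tank ready to be pressurised: take the pipe with the tapered tip out of the wooden block and push it upright into the open push-fit port on the tank's lid, past the seal until it bottoms, which is when the line round the pipe meets the port's rim. Tighten the loose filler cap clockwise and stop at its first click: the clutch in it slips once the set torque is reached, and it must not click twice. Let go of both, and leave the other pipes in the block and the rest of the bench as it stands.

Things in the scene. Friction and masses are not known exactly. Their poses are not given: they have to be found in the camera images.
- nozzle_pipe: The pipe to fit: straight steel tube, 22 mm wide, 150 mm long, 0.13 to 0.21 kg, the longest of three and the only one with a tapered tip (top 22 mm). Foot chamfered (lowest 7 mm). Thin dark line round it 40 mm above the foot. Grip it 50 to 125 mm above the foot. Origin: centre of its foot, +z to the tip. It starts upright in a hole of the block, foot 15 mm above the bench; lift it straight out.
- block: Dark wooden block, fixed, 70 x 230 mm, 60 mm high, with a row of three upright holes (24.5 mm wide, 45 mm deep) that hold the pipes; which pipe is in which hole changes. Origin: centre of its underside on the bench, z up, y along the row; holes at y = -80, 0 and +80 mm.
- tank: Coolant tank, fixed: aluminium box with a bolted lid, 176 x 306 mm (x, y), lid's top 100 mm above the bench. Origin: centre of its underside, z up, y along its long side. On the lid's long centre line: open push-fit port at y = +70 mm, filler cap at y = -70 mm. A low brass plug (25 mm high) at x +50, y +5 mm blanks a second port; a small regulator with gauge sits on the +y end, below lid height.
- port_rim (a point): Centre of the rim of the open push-fit port: brass hexagon, about 45 mm, with a 38 mm black ring on top; rim 144 mm above the bench. z up, axes as the tank's. Lead-in cone, 33 mm wide at the rim, 24 mm wide 6 mm down; then a straight 24 mm bore. The pipe slides freely until its foot is some 22 mm below the rim, where it meets the sprung teeth, and the seal at 32 mm.
- port_stop (a point): Bottom of the port's bore, 40 mm below the rim: the pipe's foot rests here when home, its line level with the rim and its tip 110 mm above the rim. Pushing takes about 8 N past the teeth and up to about 16 N through the seal to the stop. The pipe's weight does not carry it in; friction holds it where it is left.
- cap_grip (a point): Middle of the grip bar on the filler cap, a 76 mm black disc, on the cap's axis, 156 mm above the bench; turns with the cap. Bar: grey, 68 mm along this x, 16 mm wide along this y, 33 mm high, this point 22 mm above the disc. Grip across its width, turn clockwise seen from above by 0.85 to 1.4 rad; it does not sink. At the first click the bar is parallel to the tank's y; the second is 0.35 rad on.
- cap_core (a joint): How far the threaded inner part of the cap is screwed on, rad, growing clockwise from above. It turns with the bar almost freely (0.12 N m), starts at 0.05 to 0.6 and stops hard at 1.1: tight.
- cap (a joint): Slip of the cap's clutch, rad: turn of the outer cap on its inner part, growing clockwise. 0 until the inner part is tight. Then the torque climbs to about 0.4 N m at 0.09 rad and falls to nothing by 0.21, as the clutch drops into its next notch at 0.35: the first click. A second click climbs likewise, gives way near 0.52 and lands at 0.70.
- rose_pipe: Another pipe in the block, 22 mm in diameter, 110 mm long, with a round 40 mm spray head on top. To be left in its hole. Origin: centre of its foot, z up.
- plain_pipe: Another pipe in the block, 22 mm in diameter, 95 mm long, with a plain open end. To be left in its hole. Origin: centre of its foot, z up.
- oil_bottle: White oil bottle, 64 mm wide, 170 mm tall, standing loose beyond the block. To be left alone. Origin: centre of its underside.
- paint_tin: Tin with a paper label, 86 mm wide, 88 mm tall, standing loose beyond the block. To be left alone. Origin: centre of its underside.
- tape_roll: Roll of paper tape, 90 mm wide, 25 mm high, lying flat near the robot. To be left alone. Origin: centre of its underside.
- spanner: Steel spanner, 200 mm long, lying flat between the block and the robot. To be left alone.
- spray_can: White spray can, 64 mm wide, 180 mm tall, standing loose to the right of the block (towards -y). To be left alone. Origin: centre of its underside.
- screw_jar: Glass jar with a steel lid, 72 mm wide, 85 mm tall, standing loose beyond the tank. To be left alone. Origin: centre of its underside.

How it is judged:
At the end, for the whole second after the job is handed in: The tapered pipe is upright (0.08 rad) in the open port, its foot 37 mm or more below the rim (stop at 40), at rest; the cap's inner part is within 0.1 rad of tight and its clutch slipped 0.2 to 0.5 rad (one click); all else stands where it stood (z of nozzle_pipe in the frame of port_rim below -0.037 m and horizontal distance between nozzle_pipe and port_rim below 0.004 m and angle between nozzle_pipe's own z axis and vertical below 0.08 rad and linear speed of nozzle_pipe below 0.01 m/s and value of joint cap_core above 1 rad and value of joint cap between 0.2 and 0.5 rad); the robot touches nothing.
It fails at once if the cap's clutch clicks a second time (value of joint cap above 0.56 rad).
It fails at once if one of the other two pipes is moved or pulled up by more than 15 mm (distance of any of rose_pipe, plain_pipe from where it was at the start of the episode above 0.015 m).
It fails at once if another thing on the bench is shifted by more than 30 mm or tipped over (distance of any of oil_bottle, paint_tin, tape_roll, spanner, spray_can, screw_jar from where it was at the start of the episode above 0.03 m or angle between any of oil_bottle, paint_tin, spray_can, screw_jar's own z axis and vertical above 0.5 rad).
It also fails if it takes over 61 s, if anything falls off the work surface, if the arm or the gripper's body presses on something with over 40 N, if the wrist force passes 120 N, or if a joint passes its speed limit or range.

## Working session

There is one attempt and no reset: what is moved stays moved. The work goes in short steps, Python scripts to look and compute and a tool call to move; the robot and the scene stay as the last step left them, time stands still between calls to the robot, and variables do not carry over. Pictures are saved under pics/ and viewed, and the job is handed in when it is done.

Besides the shell and the picture viewer there is one more tool, called by a JSON object that holds its "fn" and its "kwargs", one argument or row to a line. apply_moves: Moves the arm, as the interface text tells. Its arguments: {"type":"object","properties":{"moves":{"type":"array"},"newtons":{"type":"number"}},"required":["moves"]}

```bash
ls -R . | head -30; mkdir -p pics; cat > h.py <<'E'
from rig import manip, imaging, workorder
import numpy as np, cv2
def snap(name,fn):
    d=imaging.get_image(name); cv2.imwrite('pics/'+fn,d['image'][:,:,::-1]); np.savez('pics/'+fn+'.npz',**d); return d
def load(fn): return dict(np.load('pics/'+fn+'.npz'))
def pts(d):
    v,u=np.mgrid[0:420,0:560]; z=d['range_z']; c=np.stack([(u-d['cx'])/d['fx']*z,(v-d['cy'])/d['fy']*z,z],-1)
    return (c-d['t'])@d['R']
def ray(d,u,v,h):
    r=d['R'].T@np.array([(u-d['cx'])/d['fx'],(v-d['cy'])/d['fy'],1]); o=-d['R'].T@d['t']
    return o+r*(h-o[2])/r[2]
def proj(d,X):
    c=d['R']@np.array(X)+d['t']; return c[0]/c[2]*d['fx']+d['cx'],c[1]/c[2]*d['fy']+d['cy']
E
python3 - <<'E'
from h import *
for n in ['scene','top','wrist']:
    d=snap(n,n+'0.png'); print(n,-d['R'].T@d['t'],d['R'][2],d['fx'])
print(manip.get_state(),manip.pinch_z)
E
```

```text
.:
pics

./pics:
scene [ 1.08596641 -0.54371549  0.74542541] [-0.55814638  0.49814311 -0.66357069] 438.521018307753
top [ 0.48284132 -0.09678444  0.94861181] [ 0.09246063 -0.01881489 -0.99553856] 399.0406152609238
wrist [ 0.2791311  -0.50852697  0.37309739] [-0.26725565 -0.10447717 -0.95794516] 306.1774842166164
{'clock': 0.15, 'qpos': array([-1.31403298e+00,  2.76461129e-01,  1.50582322e+00,  5.11016033e-05,
        1.36072309e+00, -1.21016766e-01]), 'qd': array([ 5.45111997e-04, -4.13568976e-03, -5.85601281e-03,  3.98982873e-05,
       -6.94350408e-04,  2.18541606e-04]), 'effort': array([ 1.83014228e-03, -4.17142296e+01, -2.46031433e+01, -1.41263540e-04,
        7.67353107e-03,  1.61511304e-05]), 'position': array([ 0.21198942, -0.53404082,  0.20713957]), 'ee_rot': array([-7.07459838e-04,  9.82214011e-01,  1.87763510e-01, -2.30485277e-05]), 'contact_force': array([ 0.35458569, -0.12188489,  0.48028361]), 'moment': array([-0.00970091, -0.00602981, -0.00083895]), 'width': 0.08546280612277082} 0.0187
```

View pics/scene0.png

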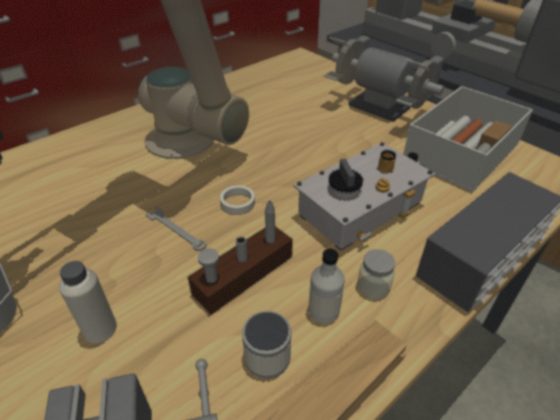

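View pics/top0.png

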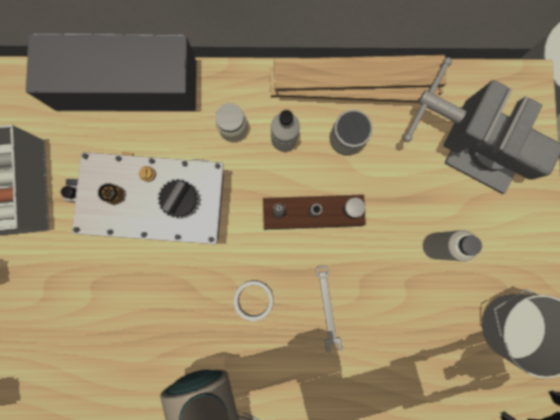

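View pics/wrist0.png

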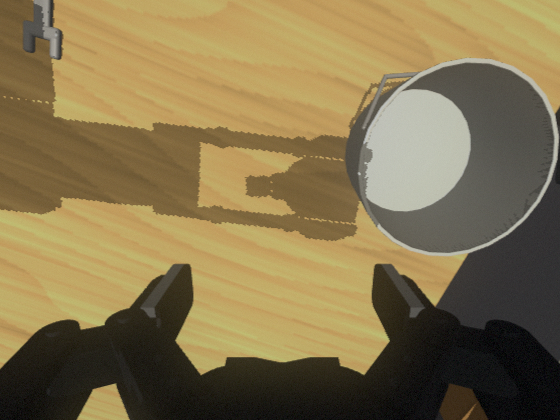

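The scene view shows the tapered pipe in the block's +y hole (scene 270,222; top 279,210). The port is at top (110,193), and the cap is at (179,198) with its bar slanted.

```bash
python3 - <<'E'
from h import *
d=load('top0.png'); P=pts(d); im=d['image'].astype(int)
hsv=cv2.cvtColor(d['image'],cv2.COLOR_RGB2HSV)
def reg(u0,u1,v0,v1):
    m=np.zeros((420,560),bool); m[v0:v1,u0:u1]=1; return m
def rect(m,h,n):
    cs,_=cv2.findContours(m.astype(np.uint8),0,2); c=max(cs,key=cv2.contourArea)
    hull=cv2.convexHull(c)[:,0]
    W=np.array([ray(d,u,v,h)[:2] for u,v in hull],np.float32)*1000
    r=cv2.minAreaRect(W); print(n,np.round(r[0],1),np.round(r[1],1),round(r[2],2)); return r
z=P[...,2]
print('valid',(d['range_z']>0).mean())
rect(reg(240,390,180,245)&(z>.052)&(z<.068),.06,'block')
rect(reg(60,240,140,260)&(z>.092)&(z<.106),.1,'tank')
rect(reg(150,210,170,230)&(z>.148)&(z<.185),.1725,'bar')
rect(reg(150,210,170,230)&(z>.128)&(z<.14),.134,'disc')
rect(reg(90,130,170,215)&(z>.138)&(z<.15),.144,'port')
rect(reg(265,290,190,225)&(z>.07)&(z<.18),.165,'pipe')
for n,(a,b,c,e) in dict(pipe=(265,290,190,225),plain=(305,328,198,222),rose=(340,370,190,222)).items():
    m=reg(a,b,c,e)&(z>.075); print(n,m.sum(),P[m].max(0),P[m].mean(0))
    t=m&(z>P[m][:,2].max()-.006); print(P[t].mean(0),t.sum())
cv2.imwrite('pics/t_crop.png',cv2.resize(d['image'][140:250,55:240,::-1],None,fx=4,fy=4,interpolation=2))
cv2.imwrite('pics/b_crop.png',cv2.resize(d['image'][180:245,250:380,::-1],None,fx=5,fy=5,interpolation=2))
s=load('scene0.png')
cv2.imwrite('pics/sc_crop.png',cv2.resize(s['image'][130:310,180:440,::-1],None,fx=3,fy=3,interpolation=2))
E
```

```text
valid 0.995922619047619
block [ 565.7 -189.9] [ 70.3 229.7] 1.93
tank [591.5 167.4] [305.5 175.4] 85.71
bar [584.3  94.6] [19.6 67. ] 60.75
disc [586.1  98.3] [77.6 79.7] 11.6
port [596.4 237. ] [37.4 36.8] 65.45
pipe [ 558.3 -109.5] [19.7 23.8] 89.95
pipe 123 [ 0.57255198 -0.09678444  0.94861181] [ 0.55644706 -0.10884962  0.18337806]
[ 0.48284132 -0.09678444  0.94861181] 6
plain 103 [ 0.57655687 -0.09678444  0.94861181] [ 0.56399251 -0.18764614  0.11434795]
[ 0.48284132 -0.09678444  0.94861181] 1
rose 298 [ 0.58765977 -0.09678444  0.94861181] [ 0.56701017 -0.26655312  0.13399553]
[ 0.48284132 -0.09678444  0.94861181] 4
```

View pics/t_crop.png

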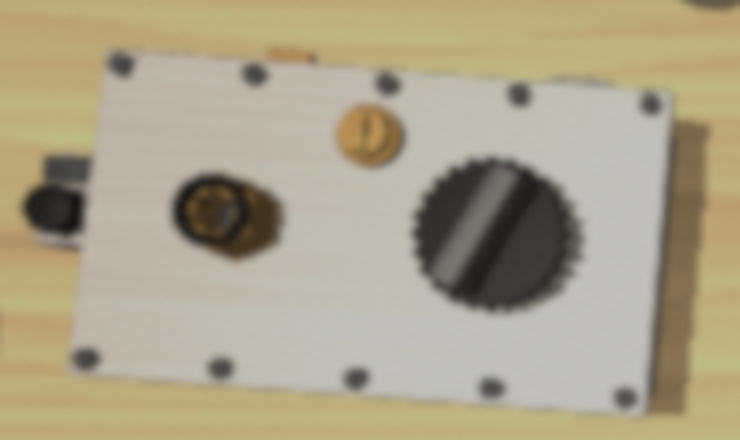

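View pics/b_crop.png

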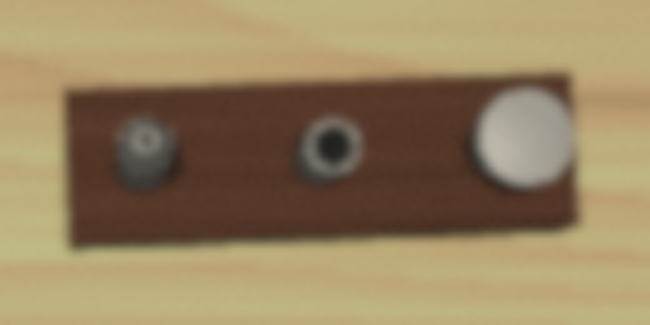

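View pics/sc_crop.png

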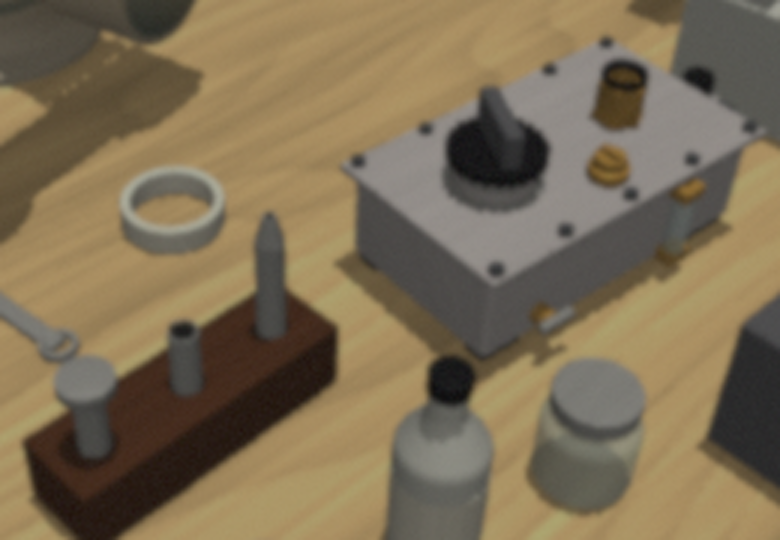

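```bash
cat >> h.py <<'E'
from scipy.spatial.transform import Rotation as Ro
def goal(x,y,z,ya):  # ya: tool-y heading in deg, tool pointing down
    a=np.radians(ya); Y=np.array([np.cos(a),np.sin(a),0]); Z=np.array([0,0,-1.]); X=np.cross(Y,Z)
    return np.array([x,y,z]),Ro.from_matrix(np.c_[X,Y,Z])
def delta(x,y,z,ya,steps=(12,),s=None):
    s=s or manip.get_state(); q=s['ee_rot']; R=Ro.from_quat([q[1],q[2],q[3],q[0]]); p=s['position']
    g,G=goal(x,y,z,ya); Y=R.as_matrix()[:,1]
    rv=(R.inv()*G).as_rotvec()
    t=R.inv().apply(g-p)
    print('pos',p.round(4),'yaw',np.degrees(np.arctan2(Y[1],Y[0])).round(2),'tool delta mm',(t*1000).round(1),'rotvec',rv.round(4),'deg',np.degrees(rv).round(2),'F',s['contact_force'].round(1),'w',round(s['width'],4),'t',s['clock'])
def rows(x,y,z,ya,n):
    s=manip.get_state(); q=s['ee_rot']; R=Ro.from_quat([q[1],q[2],q[3],q[0]]); p=s['position']
    g,G=goal(x,y,z,ya); rv=(R.inv()*G).as_rotvec(); step=(g-p)/n
    for i in range(n):
        Ri=R*Ro.from_rotvec(rv*i/n); print((Ri.inv().apply(step)).round(4).tolist(),(rv/n).round(4).tolist())
E
python3 - <<'E'
from h import *
delta(.586,.098,.30,60.75); rows(.586,.098,.30,60.75,21)
E
```

```text
pos [ 0.212  -0.534   0.2071] yaw -68.36 tool delta mm [ 580.8 -449.7  -92.1] rotvec [-5.0000e-04 -1.7000e-03 -2.2533e+00] deg [-3.0000e-02 -1.0000e-01 -1.2911e+02] F [ 0.4 -0.1  0.5] w 0.0855 t 0.15
[0.0277, -0.0214, -0.0044] [-0.0, -0.0001, -0.1073]
[0.0298, -0.0183, -0.0044] [-0.0, -0.0001, -0.1073]
[0.0316, -0.015, -0.0044] [-0.0, -0.0001, -0.1073]
[0.033, -0.0116, -0.0044] [-0.0, -0.0001, -0.1073]
[0.0341, -0.008, -0.0044] [-0.0, -0.0001, -0.1073]
[0.0347, -0.0043, -0.0044] [-0.0, -0.0001, -0.1073]
[0.035, -0.0005, -0.0044] [-0.0, -0.0001, -0.1073]
[0.0348, 0.0032, -0.0044] [-0.0, -0.0001, -0.1073]
[0.0343, 0.0069, -0.0044] [-0.0, -0.0001, -0.1073]
[0.0333, 0.0106, -0.0044] [-0.0, -0.0001, -0.1073]
[0.032, 0.0141, -0.0044] [-0.0, -0.0001, -0.1073]
[0.0303, 0.0174, -0.0044] [-0.0, -0.0001, -0.1073]
[0.0283, 0.0206, -0.0044] [-0.0, -0.0001, -0.1073]
[0.0259, 0.0235, -0.0044] [-0.0, -0.0001, -0.1073]
[0.0233, 0.0261, -0.0044] [-0.0, -0.0001, -0.1073]
[0.0203, 0.0285, -0.0044] [-0.0, -0.0001, -0.1073]
[0.0172, 0.0305, -0.0044] [-0.0, -0.0001, -0.1073]
[0.0138, 0.0321, -0.0044] [-0.0, -0.0001, -0.1073]
[0.0103, 0.0334, -0.0044] [-0.0, -0.0001, -0.1073]
[0.0066, 0.0343, -0.0044] [-0.0, -0.0001, -0.1073]
[0.0029, 0.0349, -0.0044] [-0.0, -0.0001, -0.1073]
```

{"fn": "apply_moves", "kwargs": {
  "moves": [0.0854,0.02,-0.015,-0.025,0,0,-0.107,0.0854,0.025,-0.015,-0.025,0,0,-0.107,0.0854,0.03,-0.014,-0.02,0,0,-0.107,0.0854,0.033,-0.0116,-0.02,0,0,-0.107,0.0854,0.034,-0.008,-0.015,0,0,-0.107,0.0854,0.0347,-0.0043,-0.01,0,0,-0.107,0.0854,0.035,-0.0005,0,0,0,-0.107,0.0854,0.035,0.003,0,0,0,-0.107]
}}

```text
clock: 0.82
position: [0.3446, -0.304, 0.3234]
ee_rot: [-0.004, 0.808, 0.59, 0.001]
contact_force: [0.2, 0.6, 0.6]
width: 0.0851
```

```bash
python3 - <<'E'
from h import *
delta(.586,.098,.30,60.75); rows(.586,.098,.30,60.75,16)
E
```

```text
pos [ 0.3446 -0.304   0.3234] yaw -17.74 tool delta mm [456.2 107.6  25.9] rotvec [ 6.0000e-04 -8.6000e-03 -1.3699e+00] deg [ 4.000e-02 -4.900e-01 -7.849e+01] F [0.2 0.6 0.6] w 0.0851 t 0.8167
[0.0285, 0.0067, 0.0016] [0.0, -0.0005, -0.0856]
[0.0278, 0.0091, 0.0016] [0.0, -0.0005, -0.0856]
[0.027, 0.0115, 0.0016] [0.0, -0.0005, -0.0856]
[0.0259, 0.0137, 0.0016] [0.0, -0.0005, -0.0856]
[0.0246, 0.0159, 0.0016] [0.0, -0.0005, -0.0856]
[0.0232, 0.018, 0.0015] [0.0, -0.0005, -0.0856]
[0.0215, 0.0199, 0.0015] [0.0, -0.0005, -0.0856]
[0.0198, 0.0216, 0.0015] [0.0, -0.0005, -0.0856]
[0.0178, 0.0232, 0.0015] [0.0, -0.0005, -0.0856]
[0.0158, 0.0247, 0.0015] [0.0, -0.0005, -0.0856]
[0.0136, 0.0259, 0.0015] [0.0, -0.0005, -0.0856]
[0.0113, 0.027, 0.0015] [0.0, -0.0005, -0.0856]
[0.009, 0.0279, 0.0015] [0.0, -0.0005, -0.0856]
[0.0066, 0.0286, 0.0015] [0.0, -0.0005, -0.0856]
[0.0041, 0.029, 0.0015] [0.0, -0.0005, -0.0856]
[0.0016, 0.0293, 0.0015] [0.0, -0.0005, -0.0856]
```

{"fn": "apply_moves", "kwargs": {
  "moves": [0.0854,0.0285,0.0067,0.0016,0,0,-0.1,0.0854,0.0278,0.009,0.0016,0,0,-0.1,0.0854,0.027,0.0115,0.0016,0,0,-0.1,0.0854,0.026,0.0137,0.0016,0,0,-0.1,0.0854,0.0246,0.0159,0.0016,0,0,-0.1,0.0854,0.0232,0.018,0.0016,0,0,-0.1,0.0854,0.0215,0.02,0.0016,0,0,-0.1,0.0854,0.0198,0.0216,0.0016,0,0,-0.1]
}}

```text
clock: 1.48
position: [0.4543, -0.082, 0.3118]
ee_rot: [-0.002, 0.496, 0.868, 0.003]
contact_force: [0.9, 0.6, 0.3]
width: 0.0852
```

```bash
python3 - <<'E'
from h import *
delta(.586,.098,.30,60.75); rows(.586,.098,.30,60.75,8)
E
```

```text
pos [ 0.4543 -0.082   0.3118] yaw 30.53 tool delta mm [ 88.  204.8  13. ] rotvec [ 0.0047 -0.0049 -0.5274] deg [  0.27  -0.28 -30.22] F [0.9 0.6 0.3] w 0.0852 t 1.4833
[0.011, 0.0256, 0.0016] [0.0006, -0.0006, -0.0659]
[0.0093, 0.0263, 0.0016] [0.0006, -0.0006, -0.0659]
[0.0075, 0.0268, 0.0016] [0.0006, -0.0006, -0.0659]
[0.0058, 0.0273, 0.0016] [0.0006, -0.0006, -0.0659]
[0.004, 0.0276, 0.0015] [0.0006, -0.0006, -0.0659]
[0.0021, 0.0278, 0.0015] [0.0006, -0.0006, -0.0659]
[0.0003, 0.0279, 0.0015] [0.0006, -0.0006, -0.0659]
[-0.0015, 0.0278, 0.0015] [0.0006, -0.0006, -0.0659]
```

{"fn": "apply_moves", "kwargs": {
  "moves": [0.0854,0.011,0.0256,0.002,0.0006,-0.0006,-0.066,0.0854,0.0093,0.0263,0.002,0.0006,-0.0006,-0.066,0.0854,0.0075,0.0268,0.002,0.0006,-0.0006,-0.066,0.0854,0.0058,0.0273,0.002,0.0006,-0.0006,-0.066,0.0854,0.004,0.0276,0.0015,0.0006,-0.0006,-0.066,0.0854,0.002,0.0278,0.0015,0.0006,-0.0006,-0.066,0.0854,0,0.0279,0.0015,0.0006,-0.0006,-0.066,0.0854,0,0.02,0.0015,0,0,-0.06]
}}

```text
clock: 2.15
position: [0.5807, 0.107, 0.2955]
ee_rot: [-0.002, 0.239, 0.971, -0.0]
contact_force: [0.3, 0.8, 0.0]
width: 0.0856
```

```bash
python3 - <<'E'
from h import *
delta(.586,.098,.30,60.75); snap('wrist','wrist1.png')
E
```

```text
pos [0.5807 0.107  0.2955] yaw 62.31 tool delta mm [-8.9 -5.5 -4.5] rotvec [-0.0011 -0.0039  0.0272] deg [-0.06 -0.22  1.56] F [0.3 0.8 0. ] w 0.0856 t 2.15
```

View pics/wrist1.png

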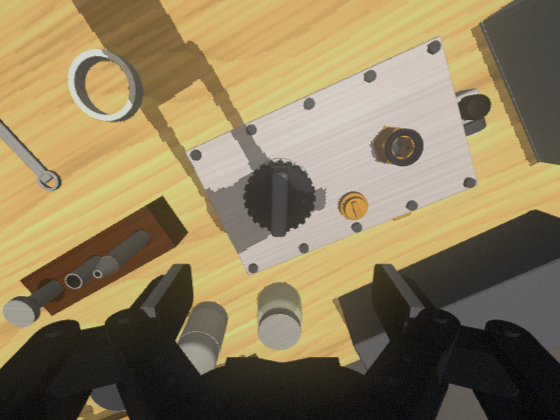

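The wrist view shows the cap at (279,196) with the bar almost vertical between the jaws, and the port at (402,147). I'll refine both from this picture.

```bash
python3 - <<'E'
from h import *
d=load('wrist1.png'); P=pts(d); z=P[...,2]
def rect(box,lo,hi,h,n):
    m=np.zeros((420,560),bool); m[box[2]:box[3],box[0]:box[1]]=1; m&=(z>lo)&(z<hi)
    print(n,m.sum(),'z',np.median(z[m]).round(4))
    cs,_=cv2.findContours(m.astype(np.uint8),0,2); c=cv2.convexHull(max(cs,key=cv2.contourArea))[:,0]
    W=np.array([ray(d,u,v,h)[:2] for u,v in c],np.float32)*1000; r=cv2.minAreaRect(W); print(r, cv2.fitEllipse(W) if len(W)>4 else '')
rect((240,320,150,240),.158,.185,.17,'bar')
rect((240,320,150,245),.126,.142,.134,'disc')
rect((375,430,120,175),.138,.15,.144,'port')
rect((180,490,30,280),.09,.107,.1,'lid')
m=np.zeros_like(z,bool); m[150:240,240:320]=1
print(np.histogram(z[m],bins=np.arange(.09,.2,.005)))
E
```

```text
bar 1028 z 0.1665
((584.1712646484375, 100.33018493652344), (15.610709190368652, 66.6509017944336), 60.615447998046875) ((583.6937255859375, 100.48057556152344), (19.31960678100586, 82.76609802246094), 60.84318161010742)
disc 2874 z 0.1338
((585.1126708984375, 99.87881469726562), (78.50504302978516, 78.72573852539062), 59.20648956298828) ((585.70654296875, 99.56901550292969), (79.10865783691406, 80.51923370361328), 59.027801513671875)
port 695 z 0.1425
((595.7933959960938, 237.67489624023438), (38.85457992553711, 35.99905776977539), 62.38526153564453) ((595.6478881835938, 237.7545623779297), (37.5792236328125, 39.036067962646484), 142.55064392089844)
lid 33116 z 0.0999
((590.9176025390625, 168.98373413085938), (304.3102722167969, 174.982666015625), 85.71715545654297) ((592.6813354492188, 165.80630493164062), (259.65582275390625, 374.9939880371094), 175.0685272216797)
(array([   0, 1721, 1494,    0,    0,    0,   20,   52, 2658,  159,   13,
         12,   11,   11,  149,  873,    0,    0,    0,    0,    0,    0]), array([0.09 , 0.095, 0.1  , 0.105, 0.11 , 0.115, 0.12 , 0.125, 0.13 ,
       0.135, 0.14 , 0.145, 0.15 , 0.155, 0.16 , 0.165, 0.17 , 0.175,
       0.18 , 0.185, 0.19 , 0.195, 0.2  ]))
```

{"fn": "apply_moves", "kwargs": {
  "moves": [0.0854,-0.003,-0.002,0.022,0,-0.001,0.009,0.0854,-0.003,-0.002,0.022,0,-0.001,0.009,0.0854,-0.003,-0.001,0.022,0,-0.001,0.009,0.0854,0,0,0.022,0,0,0,0.0854,0,0,0.022,0,0,0,0.0854,0,0,0.017,0,0,0,0.0854,0,0,0.01,0,0,0,0.0854,0,0,0,0,0,0]
}}

```text
clock: 2.87
position: [0.5881, 0.1046, 0.1496]
ee_rot: [-0.002, 0.249, 0.968, 0.001]
contact_force: [-1.4, -0.3, 0.2]
width: 0.0851
```

```bash
python3 - <<'E'
from h import *
delta(.5855,.0988,.140,60.7)
E
```

```text
pos [0.5881 0.1046 0.1496] yaw 61.15 tool delta mm [-0.6 -6.3  9.6] rotvec [ 0.0014 -0.0039  0.0078] deg [ 0.08 -0.22  0.45] F [-1.4 -0.3  0.2] w 0.0851 t 2.8667
```

{"fn": "apply_moves", "kwargs": {
  "moves": [0.0854,0,-0.003,0.003,0,-0.002,0.004,0.0854,0,-0.002,0.003,0,0,0.002,0.0854,0,-0.002,0.002,0,0,0.001,0.0854,0,0,0.001,0,0,0,0.05,0,0,0,0,0,0,0.04,0,0,0,0,0,0,0.035,0,0,0,0,0,0,0.03,0,0,0,0,0,0],
  "newtons": 60
}}

```text
clock: 3.53
position: [0.5873, 0.0974, 0.1448]
ee_rot: [0.003, 0.253, 0.967, 0.002]
contact_force: [-0.4, -0.2, -0.1]
width: 0.0385
```

```bash
python3 - <<'E'
from h import *
delta(.5855,.0988,.140,60.7); snap('wrist','wrist2.png')
E
```

```text
pos [0.5873 0.0974 0.1448] yaw 60.65 tool delta mm [2.3 0.3 4.7] rotvec [ 0.0058  0.0057 -0.0008] deg [ 0.33  0.33 -0.05] F [-0.4 -0.2 -0.1] w 0.0385 t 3.5333
```

View pics/wrist2.png

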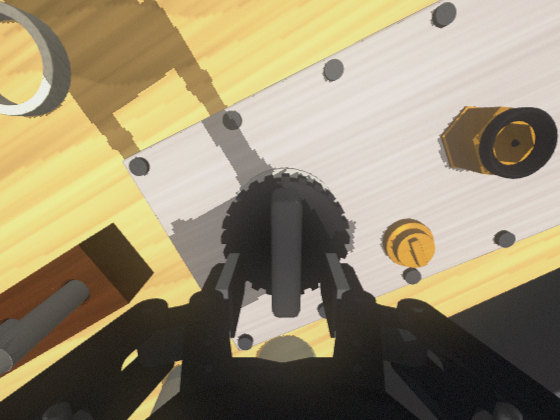

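The bar (287,195–315) sits centred between the fingers. I'll go down a little further and close.

{"fn": "apply_moves", "kwargs": {
  "moves": [0.03,0.002,0,0.004,0.005,0.005,0,0.03,0.001,0,0.003,0,0,0,0.025,0,0,0,0,0,0,0.01,0,0,0,0,0,0,0.0,0,0,0,0,0,0,0.0,0,0,0,0,0,0,0.0,0,0,0,0,0,0,0.0,0,0,0,0,0,0],
  "newtons": 80
}}

```text
clock: 4.25
position: [0.5855, 0.1005, 0.1379]
ee_rot: [0.001, 0.253, 0.967, 0.001]
contact_force: [0.8, 0.7, 0.9]
width: 0.0128
```

```bash
python3 - <<'E'
from h import *
delta(.5855,.0988,.140,-4.29); print(manip.get_state()['moment'])
E
```

```text
pos [0.5855 0.1005 0.1379] yaw 60.67 tool delta mm [-0.8 -1.4 -2.1] rotvec [ 3.6000e-03 -4.0000e-04  1.1337e+00] deg [ 2.000e-01 -3.000e-02  6.496e+01] F [0.8 0.7 0.9] w 0.0128 t 4.25
[-0.04567232  0.12496035 -0.0344051 ]
```

{"fn": "apply_moves", "kwargs": {
  "moves": [0,0,0,0,0,0,0.06,0,0,0,0,0,0,0.06,0,0,0,0,0,0,0.06,0,0,0,0,0,0,0.06,0,0,0,0,0,0,0.06,0,0,0,0,0,0,0.06,0,0,0,0,0,0,0.06,0,0,0,0,0,0,0.06],
  "newtons": 80
}}

```text
clock: 4.92
position: [0.5859, 0.101, 0.138]
ee_rot: [0.001, 0.484, 0.875, 0.002]
contact_force: [-0.1, 1.9, 1.1]
width: 0.0127
```

```bash
python3 - <<'E'
from h import *
delta(.5855,.0988,.140,-4.29); print(manip.get_state()['moment']); snap('wrist','wrist3.png')
E
```

```text
pos [0.5859 0.101  0.138 ] yaw 32.09 tool delta mm [-1.7 -1.5 -2. ] rotvec [ 0.0043 -0.0018  0.6349] deg [ 0.24 -0.1  36.38] F [-0.1  1.9  1.1] w 0.0127 t 4.9167
[0.01645978 0.05575253 0.14357113]
```

View pics/wrist3.png

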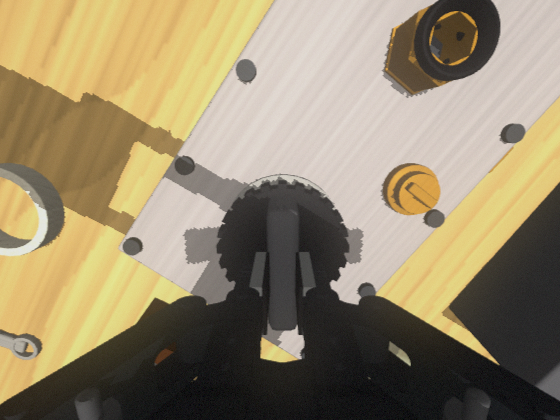

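{"fn": "apply_moves", "kwargs": {
  "moves": [0,0,0,0,0,0,0.05,0,0,0,0,0,0,0.05,0,0,0,0,0,0,0.05,0,0,0,0,0,0,0.05,0,0,0,0,0,0,0.05,0,0,0,0,0,0,0.05,0,0,0,0,0,0,0.05,0,0,0,0,0,0,0.05],
  "newtons": 80
}}

```text
clock: 5.63
position: [0.5864, 0.1013, 0.1379]
ee_rot: [0.001, 0.651, 0.759, 0.003]
contact_force: [0.9, 0.5, 0.5]
width: 0.0129
```

```bash
python3 - <<'E'
from h import *
delta(.5855,.0988,.140,-4.29); print(manip.get_state()['moment'])
E
```

```text
pos [0.5864 0.1013 0.1379] yaw 8.83 tool delta mm [-2.3 -1.3 -2.1] rotvec [ 0.0046 -0.0028  0.229 ] deg [ 0.26 -0.16 13.12] F [0.9 0.5 0.5] w 0.0129 t 5.6333
[0.06874069 0.00123573 0.3878151 ]
```

{"fn": "apply_moves", "kwargs": {
  "moves": [0,0,0,0,0,0,0.04,0,0,0,0,0,0,0.04,0,0,0,0,0,0,0.04,0,0,0,0,0,0,0.04,0,0,0,0,0,0,0.03,0,0,0,0,0,0,0.02,0,0,0,0,0,0,0,0,0,0,0,0,0,0]
}}

```text
clock: 6.3
position: [0.5868, 0.1014, 0.1379]
ee_rot: [0.0, 0.727, 0.687, 0.003]
contact_force: [0.6, 0.5, 1.4]
width: 0.013
```

```bash
python3 - <<'E'
from h import *
delta(.5855,.0988,.140,-4.29); print(manip.get_state()['moment']); snap('wrist','wrist4.png')
E
```

```text
pos [0.5868 0.1014 0.1379] yaw -3.27 tool delta mm [-2.6 -1.1 -2.1] rotvec [ 0.0047 -0.0036  0.0178] deg [ 0.27 -0.21  1.02] F [0.6 0.5 1.4] w 0.013 t 6.3
[ 0.07892822  0.04755267 -0.06951503]
```

View pics/wrist4.png

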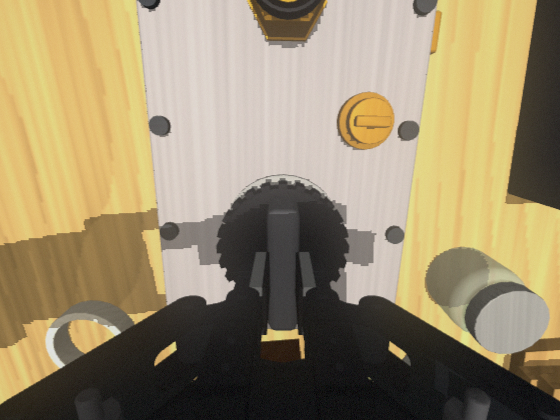

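The bar is now parallel to the tank's long side and the moment has dropped back, so it clicked once. Releasing.

{"fn": "apply_moves", "kwargs": {
  "moves": [0.03,0,0,0,0,0,0,0.05,0,0,0,0,0,0,0.0854,0,0,0,0,0,0,0.0854,0,0,-0.004,0,0,0,0.0854,0,0,-0.02,0,0,0,0.0854,0,0,-0.03,0,0,0,0.0854,0,0,-0.035,0,0,0,0.0854,0,0,-0.035,0,0,0]
}}

```text
clock: 7.02
position: [0.5798, 0.0999, 0.2563]
ee_rot: [-0.007, 0.726, 0.687, -0.007]
contact_force: [1.1, 0.5, -0.2]
width: 0.0853
```

```bash
python3 - <<'E'
from h import *
delta(.563,-.1095,.24,0); rows(.563,-.1095,.24,0,8); snap('wrist','wrist5.png'); snap('top','top5.png')
E
```

```text
pos [0.5798 0.0999 0.2563] yaw -3.14 tool delta mm [-210.    -5.    16.5] rotvec [-0.0188 -0.     -0.0548] deg [-1.08 -0.   -3.14] F [ 1.1  0.5 -0.2] w 0.0853 t 7.0167
[-0.0262, -0.0006, 0.0021] [-0.0023, -0.0, -0.0068]
[-0.0262, -0.0008, 0.0021] [-0.0023, -0.0, -0.0068]
[-0.0262, -0.001, 0.0021] [-0.0023, -0.0, -0.0068]
[-0.0262, -0.0012, 0.0021] [-0.0023, -0.0, -0.0068]
[-0.0262, -0.0014, 0.0021] [-0.0023, -0.0, -0.0068]
[-0.0262, -0.0016, 0.0021] [-0.0023, -0.0, -0.0068]
[-0.0262, -0.0017, 0.002] [-0.0023, -0.0, -0.0068]
[-0.0262, -0.0019, 0.002] [-0.0023, -0.0, -0.0068]
```

View pics/wrist5.png

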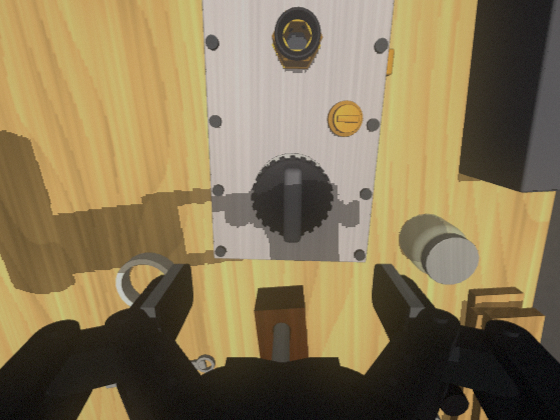

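The cap is released and its bar (292,170–240) is still parallel to the tank. Next, the pipe.

{"fn": "apply_moves", "kwargs": {
  "moves": [0.0854,-0.0262,-0.0006,0,-0.003,0,-0.007,0.0854,-0.0262,-0.0008,0,-0.003,0,-0.007,0.0854,-0.0262,-0.001,0,-0.003,0,-0.007,0.0854,-0.0262,-0.0012,0,-0.003,0,-0.007,0.0854,-0.0262,-0.0014,0,-0.003,0,-0.007,0.0854,-0.0262,-0.0016,0,-0.002,0,-0.007,0.0854,-0.0262,-0.0017,0,-0.002,0,-0.007,0.0854,-0.02,-0.002,0,0,0,-0.007]
}}

```text
clock: 7.78
position: [0.5686, -0.1059, 0.2636]
ee_rot: [0.007, 0.702, 0.712, 0.009]
contact_force: [0.0, 0.1, 0.5]
width: 0.085
```

```bash
python3 - <<'E'
from h import *
delta(.563,-.1095,.22,0); snap('wrist','wrist6.png')
E
```

```text
pos [ 0.5686 -0.1059  0.2636] yaw 0.84 tool delta mm [-3.6 -6.6 43.4] rotvec [ 0.0225 -0.0025  0.0147] deg [ 1.29 -0.14  0.84] F [0.  0.1 0.5] w 0.085 t 7.7833
```

View pics/wrist6.png

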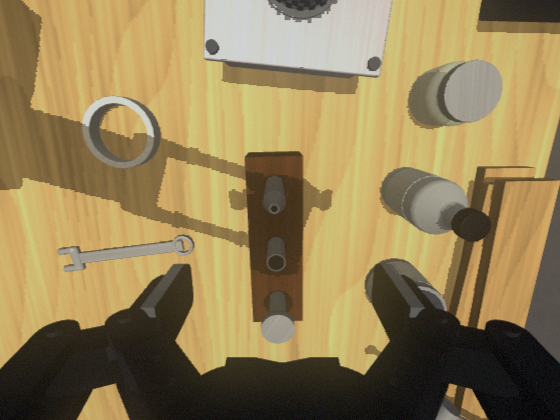

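```bash
python3 - <<'E'
from h import *
d=load('wrist6.png'); P=pts(d); z=P[...,2]
m=np.zeros_like(z,bool); m[165:225,255:295]=1; m&=(z>.068)&(z<.17)
for lo,hi in [(.07,.1),(.1,.13),(.13,.15),(.15,.17)]:
    k=m&(z>=lo)&(z<hi); print(lo,k.sum(),P[k].mean(0).round(4),P[k].min(0).round(4),P[k].max(0).round(4)) if k.any() else 0
print('tip',ray(d,273.5,209,.165))
g=cv2.cvtColor(d['image'],cv2.COLOR_RGB2GRAY)
m2=np.zeros_like(z,bool); m2[150:260,375:500]=1; m2&=(z>.05)&(z<.2)
print('bottle',P[m2].min(0),P[m2].max(0),P[m2].mean(0))
m3=np.zeros_like(z,bool); m3[140:330,235:315]=1; m3&=(z>.054)&(z<.065)
cs,_=cv2.findContours(m3.astype(np.uint8),0,2); c=cv2.convexHull(np.vstack([c for c in cs if cv2.contourArea(c)>100]))[:,0]
print(cv2.minAreaRect(np.array([ray(d,u,v,.06)[:2] for u,v in c],np.float32)*1000))
cv2.imwrite('pics/w6c.png',cv2.resize(d['image'][150:290,220:330,::-1],None,fx=4,fy=4,interpolation=2))
E
```

```text
0.07 86 [ 0.5628 -0.1009  0.0853] [ 0.5524 -0.1076  0.0704] [ 0.5737 -0.0989  0.0989]
0.1 113 [ 0.5629 -0.101   0.1157] [ 0.5523 -0.1072  0.1004] [ 0.5734 -0.0989  0.1299]
0.13 178 [ 0.563  -0.1038  0.1429] [ 0.552  -0.1203  0.13  ] [ 0.5737 -0.0988  0.1499]
0.15 272 [ 0.5629 -0.1073  0.1597] [ 0.5542 -0.1146  0.1501] [ 0.5713 -0.101   0.1666]
tip [ 0.56231007 -0.11066539  0.165     ]
bottle [ 0.71411571 -0.21173579  0.05001079] [ 0.86520864 -0.09202514  0.17190256] [ 0.74800697 -0.12415483  0.11419182]
((565.1553344726562, -189.378173828125), (68.84074401855469, 230.38258361816406), 1.9777663946151733)
```

View pics/w6c.png

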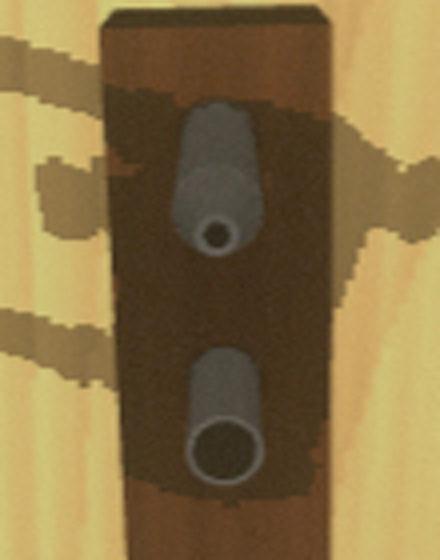

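The tapered tip is centred at wrist pixel (273,209), which gives the pipe axis as (0.563, -0.110), clear of the bottle. I'll align, then descend.

{"fn": "apply_moves", "kwargs": {
  "moves": [0.0854,-0.002,-0.003,0.01,0.01,-0.001,0.008,0.0854,-0.002,-0.002,0.012,0.006,-0.001,0.005,0.0854,-0.001,-0.001,0.012,0.004,0,0.003,0.0854,0,0,0.01,0,0,0,0.0854,0,0,0,0,0,0,0.0854,0,0,0,0,0,0,0.0854,0,0,0,0,0,0,0.0854,0,0,0,0,0,0]
}}

```text
clock: 8.5
position: [0.5601, -0.1124, 0.2112]
ee_rot: [-0.002, 0.709, 0.706, -0.002]
contact_force: [0.9, 0.0, 1.0]
width: 0.0853
```

```bash
python3 - <<'E'
from h import *
delta(.563,-.11,.1035,0)
E
```

```text
pos [ 0.5601 -0.1124  0.2112] yaw -0.24 tool delta mm [  2.4   3.7 107.7] rotvec [-0.0067 -0.     -0.0042] deg [-0.38 -0.   -0.24] F [0.9 0.  1. ] w 0.0853 t 8.5
```

{"fn": "apply_moves", "kwargs": {
  "moves": [0.0854,0.001,0.0015,0.01,-0.003,0,-0.002,0.0854,0.001,0.001,0.017,-0.002,0,-0.001,0.0854,0,0,0.018,0,0,0,0.0854,0,0,0.018,0,0,0,0.0854,0,0,0.018,0,0,0,0.0854,0,0,0.015,0,0,0,0.0854,0,0,0.008,0,0,0,0.0854,0,0,0,0,0,0]
}}

```text
clock: 9.17
position: [0.5694, -0.1094, 0.1102]
ee_rot: [0.007, 0.706, 0.708, 0.004]
contact_force: [-0.3, 0.6, 0.3]
width: 0.0857
```

```bash
python3 - <<'E'
from h import *
delta(.563,-.11,.1035,0)
E
```

```text
pos [ 0.5694 -0.1094  0.1102] yaw 0.18 tool delta mm [-0.6 -6.5  6.6] rotvec [0.0147 0.0045 0.0031] deg [0.84 0.26 0.18] F [-0.3  0.6  0.3] w 0.0857 t 9.1667
```

{"fn": "apply_moves", "kwargs": {
  "moves": [0.0854,0,-0.003,0.003,0.008,0.002,0.002,0.0854,0,-0.002,0.002,0.004,0.001,0.001,0.0854,0,-0.001,0.001,0.002,0,0,0.0854,0,0,0,0,0,0,0.0854,0,0,0,0,0,0,0.06,0,0,0,0,0,0,0.05,0,0,0,0,0,0,0.045,0,0,0,0,0,0],
  "newtons": 50
}}

```text
clock: 9.83
position: [0.5665, -0.1103, 0.1087]
ee_rot: [0.004, 0.707, 0.707, 0.002]
contact_force: [-0.5, -0.1, 0.6]
width: 0.0513
```

```bash
python3 - <<'E'
from h import *
delta(.563,-.11,.1035,0)
E
```

```text
pos [ 0.5665 -0.1103  0.1087] yaw 0.01 tool delta mm [ 0.3 -3.5  5.1] rotvec [0.0082 0.004  0.0002] deg [0.47 0.23 0.01] F [-0.5 -0.1  0.6] w 0.0513 t 9.8333
```

{"fn": "apply_moves", "kwargs": {
  "moves": [0.045,0,-0.003,0.004,0.006,0.003,0,0.045,0,-0.001,0.002,0.003,0.001,0,0.045,0,0,0,0,0,0,0.03,0,0,0,0,0,0,0.01,0,0,0,0,0,0,0.0,0,0,0,0,0,0,0.0,0,0,0,0,0,0,0.0,0,0,0,0,0,0],
  "newtons": 60
}}

```text
clock: 10.5
position: [0.5623, -0.1104, 0.1024]
ee_rot: [-0.001, 0.707, 0.707, -0.0]
contact_force: [0.1, 0.2, -0.4]
width: 0.0199
```

```bash
python3 - <<'E'
from h import *
delta(.563,-.11,.1035,0); snap('scene','scene7.png'); snap('wrist','wrist7.png')
s=load('scene7.png')
cv2.imwrite('pics/s7c.png',cv2.resize(s['image'][130:310,180:440,::-1],None,fx=3,fy=3,interpolation=2))
E
```

```text
pos [ 0.5623 -0.1104  0.1024] yaw -0.0 tool delta mm [ 0.4  0.7 -1.1] rotvec [-0.0012 -0.0004 -0.    ] deg [-0.07 -0.02 -0.  ] F [ 0.1  0.2 -0.4] w 0.0199 t 10.5
```

View pics/s7c.png

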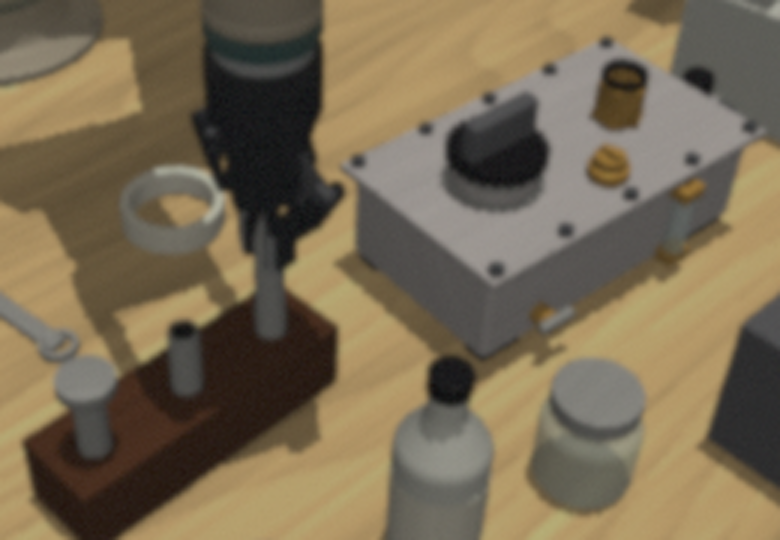

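View pics/wrist7.png

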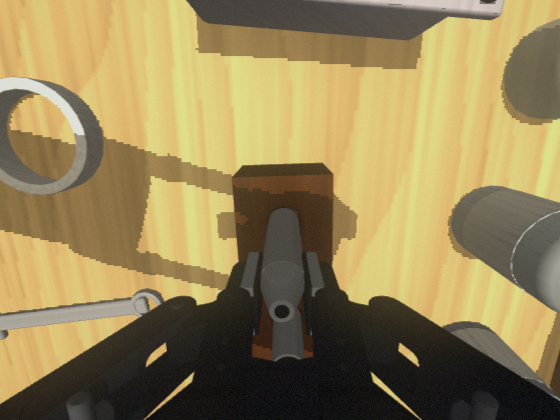

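The pipe is gripped between the pads (wrist 283,270–310), and the scene view confirms the cap bar is parallel to the tank. Lifting straight up.

{"fn": "apply_moves", "kwargs": {
  "moves": [0,0,0,0,0,0,0,0,0,0,-0.008,0,0,0,0,0,0,-0.012,0,0,0,0,0,0,-0.012,0,0,0,0,0,0,-0.012,0,0,0,0,0,0,-0.012,0,0,0,0,0,0,-0.012,0,0,0,0,0,0,-0.012,0,0,0],
  "newtons": 100
}}

```text
clock: 11.27
position: [0.5602, -0.1097, 0.1826]
ee_rot: [-0.004, 0.707, 0.707, -0.002]
contact_force: [-0.3, -0.7, -1.7]
width: 0.0185
```

```bash
python3 - <<'E'
from h import *
delta(.563,-.11,.30,0)
E
```

```text
pos [ 0.5602 -0.1097  0.1826] yaw -0.0 tool delta mm [   0.     1.7 -117.4] rotvec [-0.0089 -0.0031 -0.    ] deg [-0.51 -0.17 -0.  ] F [-0.3 -0.7 -1.7] w 0.0185 t 11.2667
```

{"fn": "apply_moves", "kwargs": {
  "moves": [0,0,0,-0.02,-0.002,0,0,0,0,0,-0.02,-0.001,0,0,0,0,0,-0.02,0,0,0,0,0,0,-0.02,0,0,0,0,0,0,-0.02,0,0,0,0,0,0,-0.015,0,0,0,0,0,0,-0.005,0,0,0,0,0,0,0,0,0,0]
}}

```text
clock: 11.93
position: [0.5586, -0.1093, 0.3112]
ee_rot: [-0.004, 0.707, 0.707, -0.002]
contact_force: [0.1, -0.2, -2.2]
width: 0.0187
```

```bash
python3 - <<'E'
from h import *
delta(.596,.2374,.285,-4.3); rows(.596,.2374,.285,-4.3,16); d=snap('scene','scene8.png'); snap('wrist','wrist8.png')
cv2.imwrite('pics/s8c.png',cv2.resize(d['image'][80:310,180:440,::-1],None,fx=2.6,fy=2.6,interpolation=2))
E
```

```text
pos [ 0.5586 -0.1093  0.3112] yaw 0.01 tool delta mm [346.6  37.6  27. ] rotvec [-0.008  -0.003   0.0752] deg [-0.46 -0.17  4.31] F [ 0.1 -0.2 -2.2] w 0.0187 t 11.9333
[0.0217, 0.0024, 0.0017] [-0.0005, -0.0002, 0.0047]
[0.0217, 0.0022, 0.0017] [-0.0005, -0.0002, 0.0047]
[0.0217, 0.0021, 0.0017] [-0.0005, -0.0002, 0.0047]
[0.0217, 0.002, 0.0017] [-0.0005, -0.0002, 0.0047]
[0.0217, 0.0019, 0.0017] [-0.0005, -0.0002, 0.0047]
[0.0217, 0.0018, 0.0017] [-0.0005, -0.0002, 0.0047]
[0.0217, 0.0017, 0.0017] [-0.0005, -0.0002, 0.0047]
[0.0217, 0.0016, 0.0017] [-0.0005, -0.0002, 0.0047]
[0.0217, 0.0015, 0.0017] [-0.0005, -0.0002, 0.0047]
[0.0217, 0.0014, 0.0017] [-0.0005, -0.0002, 0.0047]
[0.0218, 0.0013, 0.0017] [-0.0005, -0.0002, 0.0047]
[0.0218, 0.0012, 0.0017] [-0.0005, -0.0002, 0.0047]
[0.0218, 0.0011, 0.0017] [-0.0005, -0.0002, 0.0047]
[0.0218, 0.001, 0.0016] [-0.0005, -0.0002, 0.0047]
[0.0218, 0.0009, 0.0016] [-0.0005, -0.0002, 0.0047]
[0.0218, 0.0008, 0.0016] [-0.0005, -0.0002, 0.0047]
```

View pics/s8c.png

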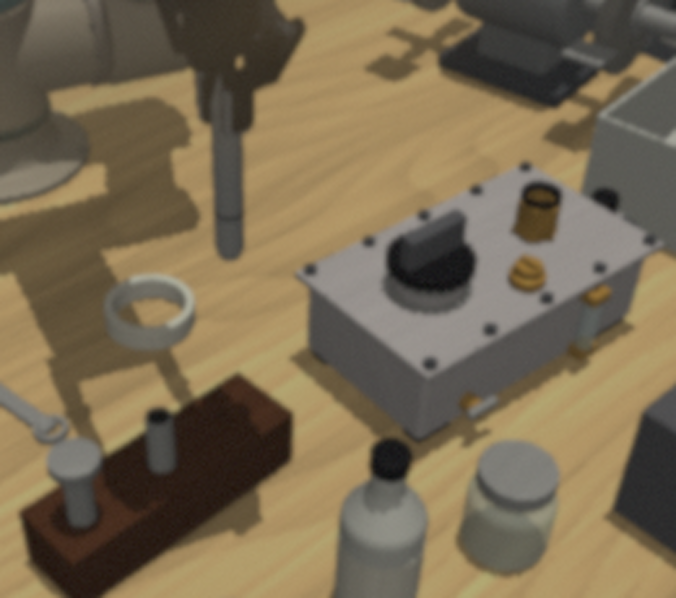

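The pipe is out and upright, with its line visible at about crop (230,215). I'll carry it over to the port.

{"fn": "apply_moves", "kwargs": {
  "moves": [0,0.015,0.0024,0,-0.001,0,0.005,0,0.024,0.0024,0,-0.001,0,0.005,0,0.024,0.0024,0,-0.001,0,0.005,0,0.024,0.0022,0,-0.001,0,0.005,0,0.024,0.0022,0,-0.001,0,0.005,0,0.024,0.002,0,0,0,0.005,0,0.024,0.002,0,0,0,0.005,0,0.024,0.002,0,0,0,0.005]
}}

```text
clock: 12.7
position: [0.5739, 0.0753, 0.2957]
ee_rot: [-0.012, 0.725, 0.688, -0.01]
contact_force: [0.5, 0.4, -1.9]
width: 0.0182
```

```bash
python3 - <<'E'
from h import *
delta(.596,.2374,.285,-4.3); rows(.596,.2374,.285,-4.3,8)
E
```

```text
pos [0.5739 0.0753 0.2957] yaw -2.98 tool delta mm [163.1  14.   10.5] rotvec [-0.0307 -0.0013  0.023 ] deg [-1.76 -0.07  1.32] F [ 0.5  0.4 -1.9] w 0.0182 t 12.7
[0.0204, 0.0017, 0.0013] [-0.0038, -0.0002, 0.0029]
[0.0204, 0.0017, 0.0013] [-0.0038, -0.0002, 0.0029]
[0.0204, 0.0016, 0.0013] [-0.0038, -0.0002, 0.0029]
[0.0204, 0.0016, 0.0013] [-0.0038, -0.0002, 0.0029]
[0.0204, 0.0015, 0.0013] [-0.0038, -0.0002, 0.0029]
[0.0204, 0.0014, 0.0013] [-0.0038, -0.0002, 0.0029]
[0.0204, 0.0014, 0.0013] [-0.0038, -0.0002, 0.0029]
[0.0204, 0.0013, 0.0013] [-0.0038, -0.0002, 0.0029]
```

{"fn": "apply_moves", "kwargs": {
  "moves": [0,0.024,0.002,0,-0.004,0,0.003,0,0.024,0.002,0,-0.004,0,0.003,0,0.024,0.0016,0,-0.004,0,0.003,0,0.024,0.0016,0,-0.004,0,0.003,0,0.024,0.0015,0,-0.004,0,0.003,0,0.02,0.0015,0,-0.003,0,0.003,0,0.012,0.001,0,-0.002,0,0.002,0,0.004,0,0,0,0,0]
}}

```text
clock: 13.37
position: [0.588, 0.2414, 0.2792]
ee_rot: [-0.01, 0.731, 0.682, -0.012]
contact_force: [0.5, 1.2, -1.1]
width: 0.0181
```

```bash
python3 - <<'E'
from h import *
delta(.596,.2374,.26,-4.3)
E
```

```text
pos [0.588  0.2414 0.2792] yaw -3.96 tool delta mm [-3.4  8.8 18.9] rotvec [-0.0319  0.0038  0.0061] deg [-1.83  0.22  0.35] F [ 0.5  1.2 -1.1] w 0.0181 t 13.3667
```

{"fn": "apply_moves", "kwargs": {
  "moves": [0,-0.001,0.003,0,-0.012,0.002,0.003,0,-0.001,0.003,0,-0.01,0.001,0.002,0,-0.001,0.002,0,-0.006,0,0.001,0,0,0,0,-0.003,0,0,0,0,0,0,0,0,0,0,0,0,0,0,0,0,0,0,0,0,0,0,0,0,0,0,0,0,0,0]
}}

```text
clock: 14.03
position: [0.5957, 0.2315, 0.2771]
ee_rot: [0.001, 0.735, 0.678, -0.003]
contact_force: [0.1, 0.4, -2.2]
width: 0.0183
```

```bash
python3 - <<'E'
from h import *
delta(.596,.2374,.26,-4.3); snap('wrist','wrist9.png'); d=snap('scene','scene9.png'); snap('top','top9.png')
cv2.imwrite('pics/s9c.png',cv2.resize(d['image'][60:240,280:480,::-1],None,fx=3.3,fy=3.3,interpolation=2))
E
```

```text
pos [0.5957 0.2315 0.2771] yaw -4.6 tool delta mm [ 6.  -0.1 17. ] rotvec [-0.0017  0.006  -0.0052] deg [-0.09  0.34 -0.3 ] F [ 0.1  0.4 -2.2] w 0.0183 t 14.0333
```

View pics/wrist9.png

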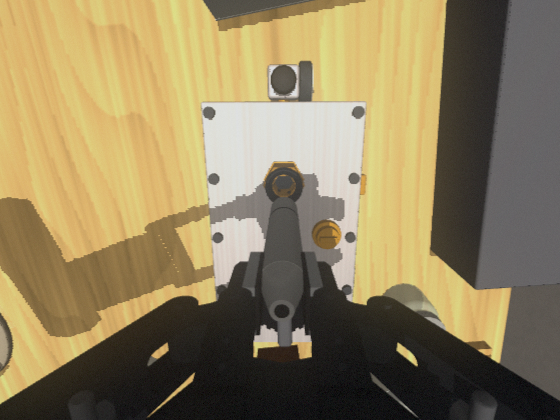

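View pics/s9c.png

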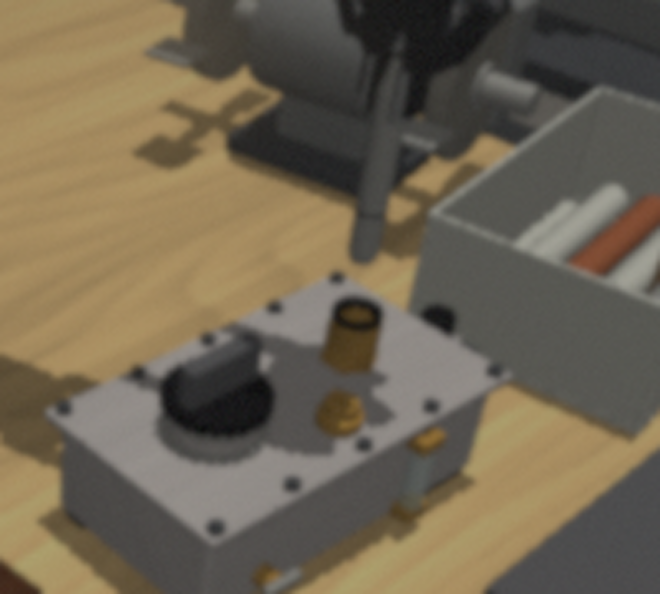

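The pipe is over the port (wrist 285,183), a little short along the tool's x. I'll check its tilt in the hand.

```bash
cat >> h.py <<'E'
def axisfit(d,box,lo,hi,c0,r=.011,rad=.03):
    from scipy.optimize import least_squares
    P=pts(d); m=np.zeros(P.shape[:2],bool); m[box[2]:box[3],box[0]:box[1]]=1
    m&=(P[...,2]>lo)&(P[...,2]<hi)&(np.hypot(P[...,0]-c0[0],P[...,1]-c0[1])<rad)&(d['range_z']>0)
    Q=P[m]; z0=(lo+hi)/2
    f=lambda p: np.linalg.norm(np.cross(Q-np.array([p[0],p[1],z0]),np.array([p[2],p[3],1])/np.sqrt(1+p[2]**2+p[3]**2)),axis=1)-r
    s=least_squares(f,[c0[0],c0[1],0,0],loss='soft_l1',f_scale=.001)
    return s.x,z0,len(Q),np.median(abs(s.fun)),Q
E
python3 - <<'E'
from h import *
p=manip.get_state()['position']; print(p)
for n in ['scene9.png','wrist9.png','top9.png']:
    d=load(n); x,z0,k,r,Q=axisfit(d,(0,560,0,420),.198,.25,p)
    print(n,k,'axis at z0',x[:2].round(4),'slopes',x[2:].round(4),'res',round(r,5),'at foot',(x[:2]+x[2:]*(p[2]-.0874-z0)).round(4))
E
```

```text
[0.59565241 0.2318317  0.27694516]
scene9.png 201 axis at z0 [0.5967 0.2328] slopes [-0.0023  0.0052] res 0.00071 at foot [0.5968 0.2327]
wrist9.png 514 axis at z0 [0.5961 0.2314] slopes [-0.0088  0.0074] res 9e-05 at foot [0.5965 0.2311]
top9.png 162 axis at z0 [0.5963 0.2319] slopes [-0.0087  0.007 ] res 0.0003 at foot [0.5966 0.2316]
```

{"fn": "apply_moves", "kwargs": {
  "moves": [0,0.003,0,0.004,0,0.003,-0.003,0,0.002,0,0.006,0,0.001,-0.001,0,0.001,0,0.006,0,0,0,0,0,0,0.006,0,0,0,0,0,0,0.005,0,0,0,0,0,0,0.003,0,0,0,0,0,0,0,0,0,0,0,0,0,0,0,0,0]
}}

```text
clock: 14.85
position: [0.5952, 0.2389, 0.2419]
ee_rot: [-0.001, 0.733, 0.68, -0.002]
contact_force: [0.8, -0.8, -1.4]
width: 0.0184
```

```bash
python3 - <<'E'
from h import *
delta(.5955,.2374,.1914,-4.3)
E
```

```text
pos [0.5952 0.2389 0.2419] yaw -4.26 tool delta mm [-1.4  0.7 50.5] rotvec [-0.0048  0.0023  0.0008] deg [-0.27  0.13  0.05] F [ 0.8 -0.8 -1.4] w 0.0184 t 14.85
```

{"fn": "apply_moves", "kwargs": {
  "moves": [0,-0.001,0.0005,0.004,-0.004,0.002,0,0,-0.0005,0,0.006,-0.002,0,0,0,0,0,0.006,-0.001,0,0,0,0,0,0.006,0,0,0,0,0,0,0.005,0,0,0,0,0,0,0.003,0,0,0,0,0,0,0,0,0,0,0,0,0,0,0,0,0]
}}

```text
clock: 15.52
position: [0.5957, 0.237, 0.2089]
ee_rot: [0.001, 0.733, 0.68, 0.001]
contact_force: [-0.8, 1.2, -2.1]
width: 0.0186
```

```bash
python3 - <<'E'
from h import *
delta(.5955,.2374,.1914,-4.3); snap('wrist','wrist10.png'); d=snap('scene','scene10.png')
p=manip.get_state()['position']
for n in ['scene10.png','wrist10.png']:
    x,z0,k,r,Q=axisfit(load(n),(0,560,0,420),.165,.205,p); print(k,x.round(4),r)
cv2.imwrite('pics/s10c.png',cv2.resize(d['image'][80:220,320:460,::-1],None,fx=4,fy=4,interpolation=2))
E
```

```text
pos [0.5957 0.237  0.2089] yaw -4.28 tool delta mm [ 0.4 -0.2 17.5] rotvec [ 0.0033 -0.0001  0.0004] deg [ 0.19 -0.01  0.02] F [-0.8  1.2 -2.1] w 0.0186 t 15.5167
138 [ 0.5968  0.2389 -0.0285 -0.0096] 0.0007926957785578974
574 [ 0.596   0.2373 -0.0152  0.0026] 9.543483263267389e-05
```

View pics/s10c.png

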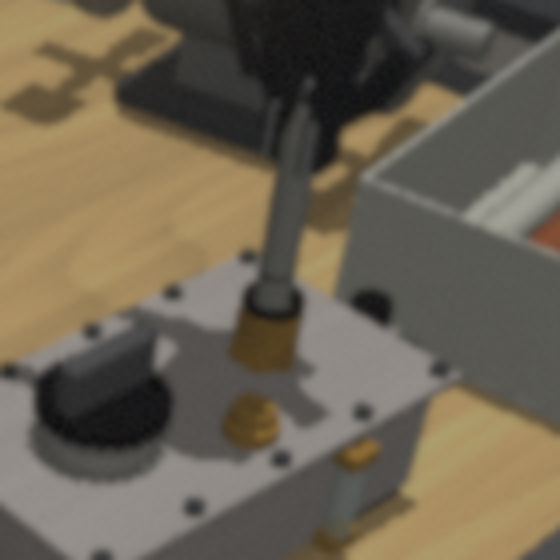

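The foot is in the bore, about 22 mm deep, with no side load. Pushing home.

{"fn": "apply_moves", "kwargs": {
  "moves": [0,0,0,0.004,0.002,0,0,0,0,0,0.004,0,0,0,0,0,0,0.004,0,0,0,0,0,0,0.004,0,0,0,0,0,0,0.003,0,0,0,0,0,0,0.002,0,0,0,0,0,0,0.001,0,0,0,0,0,0,0.001,0,0,0],
  "newtons": 110
}}

```text
clock: 16.28
position: [0.5963, 0.2383, 0.196]
ee_rot: [0.002, 0.733, 0.68, 0.006]
contact_force: [-1.9, -0.8, 6.0]
width: 0.0179
```

```bash
python3 - <<'E'
from h import *
delta(.5955,.2374,.1914,-4.3);
E
```

```text
pos [0.5963 0.2383 0.196 ] yaw -4.24 tool delta mm [-1.  -0.8  4.6] rotvec [ 0.0107 -0.0052  0.0011] deg [ 0.62 -0.3   0.06] F [-1.9 -0.8  6. ] w 0.0179 t 16.2833
```

{"fn": "apply_moves", "kwargs": {
  "moves": [0,-0.001,-0.0005,0.004,0.006,-0.003,0,0,0,0,0.004,0.003,-0.001,0,0,0,0,0.004,0.002,0,0,0,0,0,0.004,0,0,0,0,0,0,0.004,0,0,0,0,0,0,0.004,0,0,0,0,0,0,0.004,0,0,0,0,0,0,0.004,0,0,0]
}}

```text
clock: 16.95
position: [0.5971, 0.2392, 0.1914]
ee_rot: [0.004, 0.733, 0.681, 0.011]
contact_force: [-5.2, -2.5, 18.6]
width: 0.0184
```

```bash
python3 - <<'E'
from h import *
delta(.5955,.2374,.1914,-4.3);snap('wrist','wrist11.png'); d=snap('scene','scene11.png')
cv2.imwrite('pics/s11c.png',cv2.resize(d['image'][80:220,320:460,::-1],None,fx=4,fy=4,interpolation=2))
E
```

```text
pos [0.5971 0.2392 0.1914] yaw -4.21 tool delta mm [-1.9 -1.5 -0.1] rotvec [ 0.021  -0.0111  0.0017] deg [ 1.2  -0.63  0.1 ] F [-5.2 -2.5 18.6] w 0.0184 t 16.95
```

View pics/s11c.png

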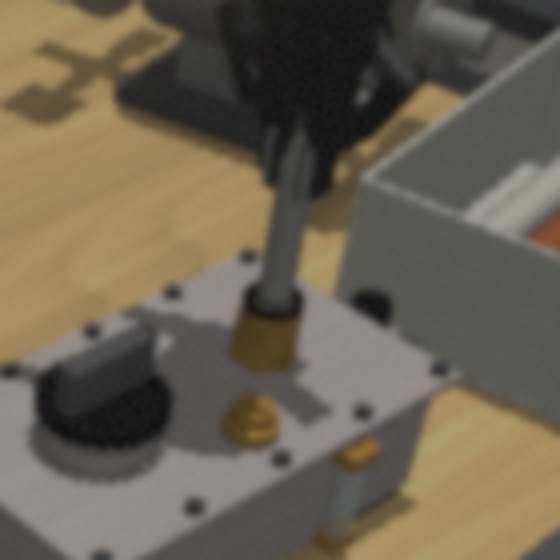

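View pics/wrist11.png

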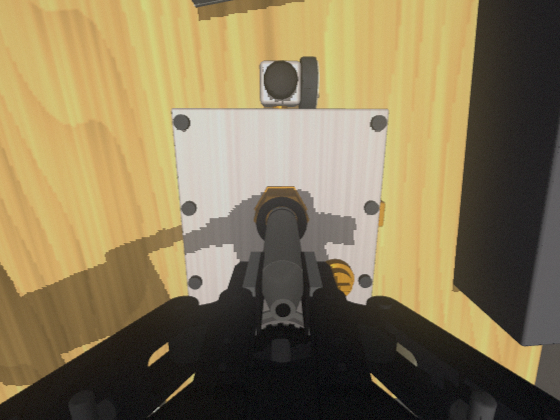

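{"fn": "apply_moves", "kwargs": {
  "moves": [0,-0.001,-0.001,0.005,0.01,-0.005,0,0,-0.001,-0.001,0.005,0.01,-0.005,0,0,0,0,0.006,0.01,-0.004,0,0,0,0,0.006,0.008,-0.003,0,0,0,0,0.006,0.005,0,0,0,0,0,0.006,0.003,0,0,0,0,0,0.006,0.003,0,0,0,0,0,0.006,0.003,0,0]
}}

```text
clock: 17.72
position: [0.5984, 0.2398, 0.1913]
ee_rot: [-0.001, 0.732, 0.681, 0.006]
contact_force: [-7.5, -1.8, 24.6]
width: 0.0181
```

```bash
python3 - <<'E'
from h import *
delta(.5955,.2374,.1914,-4.3);d=snap('wrist','wrist12.png'); snap('top','top12.png')
for n in ['wrist12.png','top12.png','top9.png','wrist9.png']:
  e=load(n); P=pts(e); m=(np.hypot(P[...,0]-.597,P[...,1]-.238)<.012)&(e['range_z']>.05)&(P[...,2]<.32); print(n,np.sort(P[m][:,2])[-8:].round(4))
cv2.imwrite('pics/w12c.png',cv2.resize(d['image'][170:330,220:350,::-1],None,fx=4,fy=3.7,interpolation=2))
E
```

```text
pos [0.5984 0.2398 0.1913] yaw -4.13 tool delta mm [-2.6 -2.7 -0.1] rotvec [ 0.0069 -0.0091  0.003 ] deg [ 0.39 -0.52  0.17] F [-7.5 -1.8 24.6] w 0.0181 t 17.7167
wrist12.png [0.3073 0.3073 0.3073 0.3074 0.3074 0.3074 0.3075 0.3078]
top12.png [0.2611 0.2616 0.2869 0.2887 0.2888 0.2889 0.2916 0.293 ]
top9.png [0.1361 0.1364 0.1364 0.1365 0.1366 0.1368 0.1384 0.25  ]
wrist9.png [0.3198 0.3198 0.3199 0.3199 0.3199 0.32   0.32   0.32  ]
```

View pics/w12c.png

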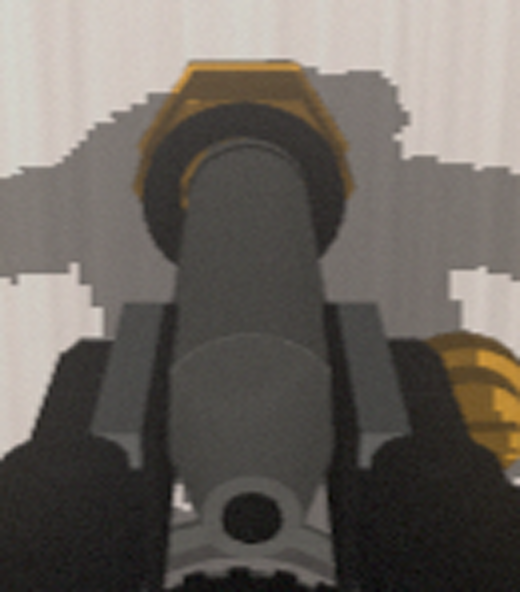

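The line now meets the rim (crop 245,145). The push rose to 25 N with no further travel (TCP z 0.1913), so the pipe has bottomed. Releasing.

{"fn": "apply_moves", "kwargs": {
  "moves": [0,-0.001,-0.001,0,0,0,0,0.03,0,0,0,0,0,0,0.06,0,0,0,0,0,0,0.0854,0,0,0,0,0,0,0.0854,0,0,0,0,0,0,0.0854,0,0,-0.005,0,0,0,0.0854,0,0,-0.012,0,0,0,0.0854,0,0,-0.015,0,0,0]
}}

```text
clock: 18.48
position: [0.5961, 0.2378, 0.2188]
ee_rot: [-0.002, 0.732, 0.681, 0.003]
contact_force: [-0.5, -0.3, -0.8]
width: 0.0854
```

```bash
python3 - <<'E'
from h import *
delta(.5955,.2374,.31,-4.3)
E
```

```text
pos [0.5961 0.2378 0.2188] yaw -4.14 tool delta mm [  0.1  -0.5 -91.2] rotvec [ 0.001  -0.0061  0.0028] deg [ 0.06 -0.35  0.16] F [-0.5 -0.3 -0.8] w 0.0854 t 18.4833
```

{"fn": "apply_moves", "kwargs": {
  "moves": [0.0854,0,0,-0.02,0,-0.002,0,0.0854,0,0,-0.022,0,-0.002,0,0.0854,0,0,-0.022,0,0,0,0.0854,0,0,-0.022,0,0,0,0.0854,0,0,-0.02,0,0,0,0.0854,0,0,-0.015,0,0,0,0.0854,0,0,-0.005,0,0,0,0.0854,0,0,0,0,0,0]
}}

```text
clock: 19.15
position: [0.5987, 0.2384, 0.3528]
ee_rot: [0.001, 0.732, 0.681, 0.003]
contact_force: [-0.1, -0.4, 0.1]
width: 0.0858
```

{"fn": "apply_moves", "kwargs": {
  "moves": [0.0854,-0.02,0,-0.005,0,0,0,0.0854,-0.03,0,-0.005,0,0,0,0.0854,-0.03,0,-0.005,0,0,0,0.0854,-0.03,0,0,0,0,0,0.0854,-0.02,0,0,0,0,0,0.0854,-0.01,0,0,0,0,0,0.0854,0,0,0,0,0,0,0.0854,0,0,0,0,0,0]
}}

```text
clock: 19.82
position: [0.587, 0.0956, 0.358]
ee_rot: [-0.004, 0.731, 0.683, -0.001]
contact_force: [-1.0, 0.0, -0.9]
width: 0.0852
```

```bash
python3 - <<'E'
from h import *
delta(.5955,.2374,.31,-4.3); w=snap('wrist','wrist13.png'); d=snap('scene','scene13.png'); snap('top','top13.png')
for n in ['scene13.png','wrist13.png','top13.png']:
    x,z0,k,r,Q=axisfit(load(n),(0,560,0,420),.15,.228,(.596,.2375)); P=pts(load(n)); m=(np.hypot(P[...,0]-.596,P[...,1]-.2375)<.012)&(P[...,2]<.28); print(n,k,x.round(4),r,'tip',np.sort(P[m][:,2])[-5:].round(4))
cv2.imwrite('pics/s13c.png',cv2.resize(d['image'][80:300,180:460,::-1],None,fx=2.7,fy=2.7,interpolation=2))
E
```

```text
pos [0.587  0.0956 0.358 ] yaw -3.91 tool delta mm [141.9  -0.9  48.5] rotvec [-0.0077 -0.0035  0.0067] deg [-0.44 -0.2   0.39] F [-1.   0.  -0.9] w 0.0852 t 19.8167
scene13.png 275 [ 0.5956  0.2395 -0.0182 -0.0184] 0.0007310898857394235 tip [0.2564 0.2566 0.2567 0.2568 0.2572]
wrist13.png 312 [ 0.595   0.238  -0.0263 -0.006 ] 6.205674683818722e-05 tip [0.2574 0.2574 0.2576 0.2576 0.2578]
top13.png 28 [ 0.5953  0.2386 -0.0267 -0.0088] 0.0001994115349389907 tip [0.2562 0.2562 0.2568 0.2568 0.2584]
```

View pics/s13c.png

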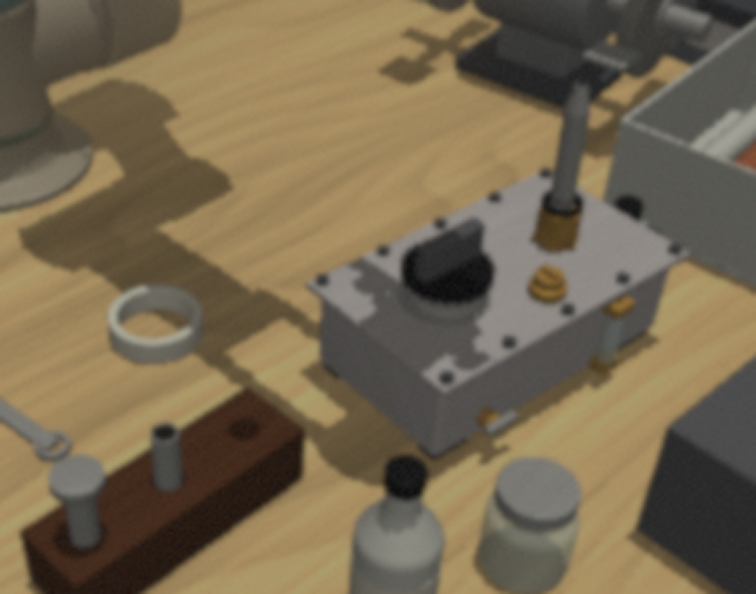

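View pics/wrist13.png

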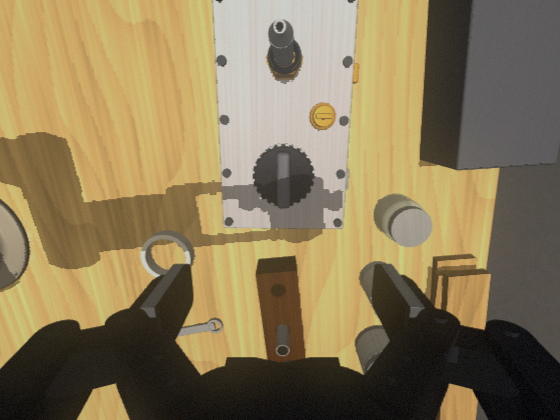

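View pics/top13.png

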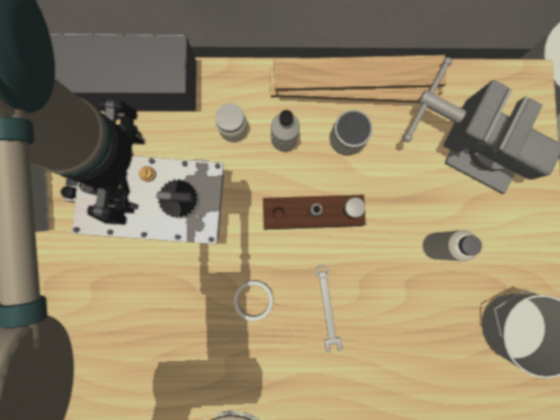

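```bash
python3 - <<'E'
from h import *
for n,bx in [('wrist13.png',(255,315,10,90)),('scene13.png',(360,400,100,180))]:
    e=load(n); P=pts(e)
    R=np.hypot(P[...,0]-.596,P[...,1]-.2375); z=P[...,2]
    m=(R>.0135)&(R<.0185)&(z>.135)&(z<.152); print(n,'rim',m.sum(),np.median(z[m]).round(4),z[m].max().round(4))
    L=(z>.095)&(z<.105)&(abs(P[...,0]-.59)<.07)&(abs(P[...,1]-.17)<.13); print('lid',np.median(z[L]).round(4))
    t=(R<.012)&(z<.28)&(z>.25); print('tip',np.percentile(z[t],[50,90,99]).round(4))
    k=(z>.15)&(z<.235)&(R<.016)
    g=cv2.cvtColor(e['image'],cv2.COLOR_RGB2GRAY)
    vs,us=np.where((R<.02)&(z>.12)&(z<.28)); print(us.min(),us.max(),vs.min(),vs.max())
    a,b,c,dd=us.min()-6,us.max()+6,vs.min()-6,vs.max()+6
    cr=e['image'][c:dd,a:b,::-1]; f=int(min(780/cr.shape[1],590/cr.shape[0])); cv2.imwrite('pics/zz_'+n,cv2.resize(cr,None,fx=f,fy=f,interpolation=2))
for n in ['wrist6.png','wrist7.png']:
    e=load(n);P=pts(e);R=np.hypot(P[...,0]-.563,P[...,1]+.11);z=P[...,2];t=(R<.01)&(z<.2)&(e['range_z']>.05); print(n,'tip',np.sort(z[t])[-8:].round(4))
    b=(z>.055)&(z<.065)&(abs(P[...,0]-.565)<.03); print(np.median(z[b]))
E
```

```text
wrist13.png rim 307 0.1429 0.1458
lid 0.0999
tip [0.2556 0.2567 0.2575]
267 301 19 75
scene13.png rim 54 0.1412 0.1472
lid 0.1004
tip [0.2534 0.2567 0.2571]
378 398 111 165
wrist6.png tip [0.1659 0.166  0.166  0.1661 0.1661 0.1662 0.1665 0.1666]
0.05988388778602951
wrist7.png tip [0.1999 0.1999 0.1999 0.1999 0.1999 0.2    0.2    0.2   ]
0.05990312005501196
```

View pics/zz_wrist13.png

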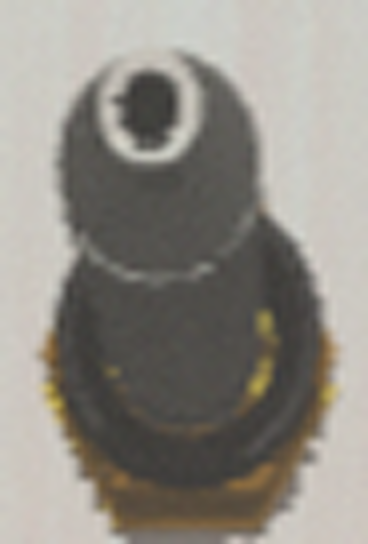

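View pics/zz_scene13.png

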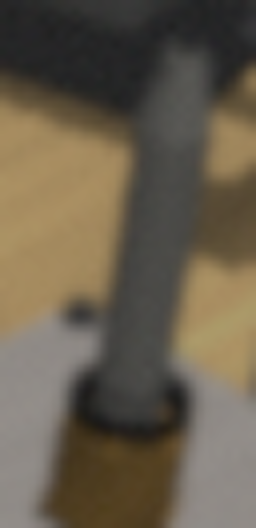

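```bash
python3 - <<'E'
from h import *
from scipy.signal import find_peaks
for n in ['wrist12.png','wrist11.png','wrist9.png','wrist8.png']:
    e=load(n); P=pts(e); C=-e['R'].T@e['t']
    g=cv2.cvtColor(e['image'],cv2.COLOR_RGB2GRAY).astype(float)
    col=g[170:240,277:289].mean(1)
    print(n,C.round(3)); print([(170+i,int(c), round(float(P[170+i,283,2]),4), round(float(P[170+i,283,1]),4)) for i,c in enumerate(col) if 20<=i<60 or n=='x'])
    print()
    if n=='wrist11.png': break
E
```

```text
wrist12.png [0.602 0.31  0.358]
[(190, 85, 0.1107, 0.2569), (191, 83, 0.1132, 0.2566), (192, 83, 0.1184, 0.2569), (193, 82, 0.1219, 0.2569), (194, 80, 0.1242, 0.2566), (195, 79, 0.1284, 0.2568), (196, 81, 0.1316, 0.2567), (197, 83, 0.1345, 0.2567), (198, 65, 0.1393, 0.2571), (199, 58, 0.1407, 0.2566), (200, 57, 0.1433, 0.2565), (201, 57, 0.1428, 0.2557), (202, 56, 0.1445, 0.2553), (203, 55, 0.1444, 0.2546), (204, 55, 0.1416, 0.2531), (205, 53, 0.1401, 0.252), (206, 55, 0.1404, 0.2513), (207, 64, 0.137, 0.2496), (208, 75, 0.1398, 0.2496), (209, 66, 0.1435, 0.2499), (210, 67, 0.1454, 0.2496), (211, 75, 0.1487, 0.2498), (212, 78, 0.1514, 0.2499), (213, 77, 0.1535, 0.2498), (214, 77, 0.1579, 0.2504), (215, 76, 0.1594, 0.2501), (216, 76, 0.161, 0.2499), (217, 76, 0.1648, 0.2504), (218, 76, 0.1667, 0.2503), (219, 75, 0.1688, 0.2503), (220, 76, 0.1697, 0.2498), (221, 76, 0.1722, 0.25), (222, 74, 0.1747, 0.2501), (223, 75, 0.1781, 0.2506), (224, 75, 0.1787, 0.2501), (225, 74, 0.1804, 0.2501), (226, 74, 0.1844, 0.2508), (227, 74, 0.3581, 0.31), (228, 74, 0.1862, 0.2501), (229, 73, 0.189, 0.25
[... 412 characters left out ...]
(204, 55, 0.1413, 0.2525), (205, 54, 0.1402, 0.2514), (206, 61, 0.1367, 0.2497), (207, 76, 0.1381, 0.2493), (208, 79, 0.1412, 0.2494), (209, 63, 0.1432, 0.2492), (210, 73, 0.1467, 0.2495), (211, 78, 0.1508, 0.2499), (212, 78, 0.1528, 0.2497), (213, 79, 0.1545, 0.2495), (214, 77, 0.1571, 0.2496), (215, 77, 0.1607, 0.2499), (216, 76, 0.1622, 0.2497), (217, 77, 0.1642, 0.2496), (218, 76, 0.1674, 0.2499), (219, 76, 0.1684, 0.2495), (220, 76, 0.1706, 0.2496), (221, 76, 0.1721, 0.2494), (222, 74, 0.176, 0.2499), (223, 74, 0.1789, 0.2503), (224, 75, 0.1803, 0.2501), (225, 74, 0.1818, 0.2499), (226, 74, 0.1835, 0.2499), (227, 74, 0.1846, 0.2496), (228, 74, 0.1871, 0.2498), (229, 73, 0.1902, 0.2503)]
```

```bash
python3 - <<'E'
from h import *
for n,c in [('wrist12.png',(.597,.238)),('wrist13.png',(.594,.2375)),('wrist6.png',(.563,-.11))]:
    e=load(n);P=pts(e);R=np.hypot(P[...,0]-c[0],P[...,1]-c[1]);z=P[...,2]
    t=(R<.012)&(e['range_z']>.1)&(z<.29); zz=np.sort(z[t]); print(n,t.sum(),zz[-12:].round(4))
s=manip.get_state(); print(s['clock'],s['contact_force'],s['qd'].round(4),s['width'])
a=load('top0.png'); b=load('top13.png'); D=np.abs(a['image'].astype(int)-b['image']).sum(2)>60
for k,(u,v) in dict(plain=(316,210),rose=(355,208),bottle=(286,125),tin=(352,130),jar=(230,120),can=(463,245)).items(): print(k,D[v-15:v+15,u-15:u+15].mean().round(3))
E
```

```text
wrist12.png 2982 [0.2618 0.2618 0.2619 0.262  0.262  0.2621 0.2621 0.2622 0.2623 0.2623
 0.2624 0.2624]
wrist13.png 1018 [0.2571 0.2571 0.2572 0.2572 0.2572 0.2572 0.2573 0.2574 0.2574 0.2576
 0.2576 0.2578]
wrist6.png 702 [0.1658 0.1658 0.1658 0.1659 0.1659 0.166  0.166  0.1661 0.1661 0.1662
 0.1665 0.1666]
19.9667 [-0.15761908 -0.44466569  0.29340574] [ 0.0075 -0.0032 -0.0083 -0.0013  0.0016 -0.0024] 0.08572715435942105
plain 0.0
rose 0.0
bottle 0.0
tin 0.0
jar 0.0
can 0.0
```

All bystanders are unchanged. The line read level with the rim before release, but the tip now measures about 2 mm high, so I'll go back for a closer look at the line.

{"fn": "apply_moves", "kwargs": {
  "moves": [0.0854,0.02,0,0,0,0,0,0.0854,0.03,0,0,0,0,0,0.0854,0.03,0,0,-0.001,0,0,0.0854,0.03,0,0,-0.002,0,0.002,0.0854,0.02,0,0,-0.002,0,0.002,0.0854,0.008,0,0,-0.001,0,0.002,0.0854,0,0,0,0,0,0,0.0854,0,0,0,0,0,0]
}}

```text
clock: 20.63
position: [0.596, 0.2487, 0.3568]
ee_rot: [-0.002, 0.729, 0.684, 0.001]
contact_force: [-0.5, -0.4, 0.3]
width: 0.0852
```

```bash
python3 - <<'E'
from h import *
delta(.5955,.2374,.22,-4.3)
E
```

```text
pos [0.596  0.2487 0.3568] yaw -3.61 tool delta mm [-11.9   0.5 136.8] rotvec [-0.0021 -0.0047  0.012 ] deg [-0.12 -0.27  0.69] F [-0.5 -0.4  0.3] w 0.0852 t 20.6333
```

{"fn": "apply_moves", "kwargs": {
  "moves": [0.0854,-0.005,0,0.01,0,-0.002,0.006,0.0854,-0.004,0,0.02,0,-0.001,0.004,0.0854,-0.002,0,0.022,0,0,0.002,0.0854,0,0,0.022,0,0,0,0.0854,0,0,0.022,0,0,0,0.0854,0,0,0.015,0,0,0,0.0854,0,0,0.006,0,0,0,0.0854,0,0,0,0,0,0]
}}

```text
clock: 21.3
position: [0.596, 0.2279, 0.2382]
ee_rot: [0.002, 0.736, 0.677, 0.0]
contact_force: [-0.6, 0.7, -0.0]
width: 0.0853
```

```bash
python3 - <<'E'
from h import *
delta(.5955,.2374,.192,-4.3); e=snap('wrist','wrist14.png'); P=pts(e)
x,z0,k,r,Q=axisfit(e,(0,560,0,420),.15,.22,(.596,.2375)); print(k,x.round(4),r)
cv2.imwrite('pics/w14c.png',cv2.resize(e['image'][130:300,210:350,::-1],None,fx=4,fy=3.5,interpolation=2))
E
```

```text
pos [0.596  0.2279 0.2382] yaw -4.71 tool delta mm [ 9.5 -1.5 46.2] rotvec [ 0.004   0.0026 -0.0072] deg [ 0.23  0.15 -0.41] F [-0.6  0.7 -0. ] w 0.0853 t 21.3
630 [ 0.5952  0.2379 -0.026  -0.0057] 7.844839570957367e-05
```

View pics/w14c.png

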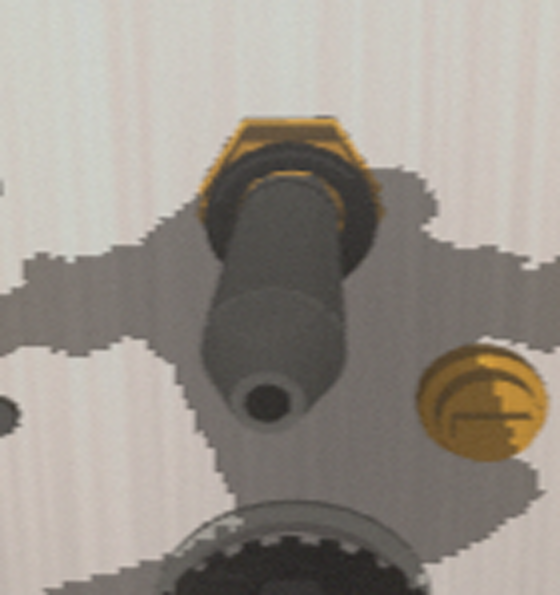

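```bash
python3 - <<'E'
from h import *
e=load('wrist14.png'); P=pts(e); g=cv2.cvtColor(e['image'],cv2.COLOR_RGB2GRAY).astype(float)
for v in range(166,196): print(v,int(g[v,279:286].mean()),np.median(P[v,279:286],0).round(4))
E
```

```text
166 92 [0.5981 0.257  0.1103]
167 88 [0.5981 0.2569 0.1164]
168 86 [0.5981 0.2569 0.1227]
169 84 [0.5981 0.257  0.1285]
170 76 [0.598  0.2571 0.1344]
171 65 [0.598  0.2571 0.1405]
172 63 [0.598  0.2567 0.1433]
173 69 [0.5979 0.256  0.1442]
174 71 [0.5979 0.2551 0.1437]
175 64 [0.5978 0.254  0.1429]
176 60 [0.5977 0.2528 0.1411]
177 60 [0.5976 0.2518 0.1403]
178 65 [0.5975 0.2506 0.1385]
179 132 [0.5974 0.2492 0.1359]
180 97 [0.5974 0.2491 0.1394]
181 75 [0.5974 0.2492 0.1439]
182 77 [0.5974 0.2489 0.1479]
183 80 [0.5973 0.249  0.1521]
184 81 [0.5973 0.249  0.1563]
185 82 [0.5973 0.2489 0.1604]
186 81 [0.5973 0.2489 0.1638]
187 81 [0.5973 0.2488 0.1673]
188 81 [0.5973 0.2489 0.1709]
189 80 [0.5973 0.2489 0.1742]
190 79 [0.5972 0.2488 0.1776]
191 80 [0.5972 0.2488 0.181 ]
192 79 [0.5972 0.2486 0.1838]
193 79 [0.5972 0.2487 0.187 ]
194 78 [0.5972 0.2488 0.1907]
195 79 [0.5972 0.2486 0.1932]
```

The line is at row 181, z of about 0.144–0.145, and the rim measures 0.144. The pipe is still home, so I'll retreat.

{"fn": "apply_moves", "kwargs": {
  "moves": [0.0854,0.003,0,-0.015,0,0,0,0.0854,0.002,0,-0.022,0,0,0,0.0854,0.001,0,-0.022,0,0,0,0.0854,0,0,-0.022,0,0,0,0.0854,0,0,-0.022,0,0,0,0.0854,0,0,-0.015,0,0,0,0.0854,0,0,0,0,0,0,0.0854,0,0,0,0,0,0]
}}

```text
clock: 22.02
position: [0.5989, 0.2313, 0.3726]
ee_rot: [0.007, 0.737, 0.676, 0.007]
contact_force: [0.2, 0.6, -0.8]
width: 0.0856
```

{"fn": "apply_moves", "kwargs": {
  "moves": [0.0854,0,0,0,0,0,0,0.0854,0,0,0,0,0,0,0.0854,0,0,0,0,0,0,0.0854,0,0,0,0,0,0,0.0854,0,0,0,0,0,0,0.0854,0,0,0,0,0,0,0.0854,0,0,0,0,0,0,0.0854,0,0,0,0,0,0]
}}

```text
clock: 22.68
position: [0.5974, 0.2304, 0.3682]
ee_rot: [0.005, 0.737, 0.676, 0.003]
contact_force: [0.0, -0.0, -0.5]
width: 0.085
```

```bash
python3 - <<'E'
from h import *
d=snap('scene','scene15.png')
x,z0,k,r,Q=axisfit(d,(0,560,0,420),.15,.228,(.596,.2375)); print(k,x.round(4))
s=manip.get_state(); print(s['position'],s['contact_force'],abs(s['qd']).max())
print(workorder.sign_off())
E
```

```text
280 [ 0.5957  0.2397 -0.0274 -0.0044]
[0.59736916 0.23033228 0.36813349] [-0.32092838 -0.45713065 -0.61413045] 0.002098933508559075
the job is handed in; nothing more can be done
None
```

View pics/scene15.png

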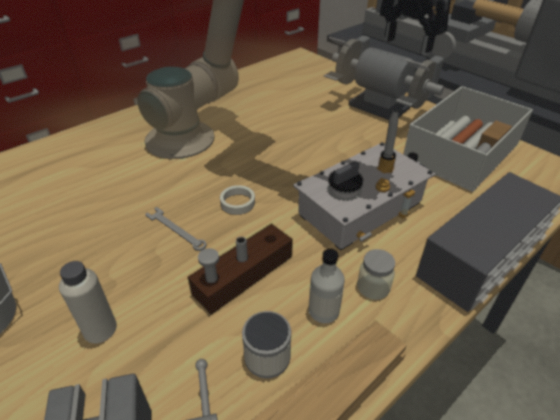

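The tapered pipe is home in the open port and the filler cap is tightened to its first click. Both are released, and I handed the job in at about 23 s; the hand-in gave no verdict.

- **Cap:** I turned it clockwise about 1.12 rad. The moment climbed to 0.39 N m, then dropped to about zero with the bar parallel to the tank's long side. I stopped there, before any second click.
- **Pipe:** I pushed it until it stopped moving at about 25 N. After I let go, its line read z ≈ 0.144–0.145 m against a measured rim of 0.144 m. It leans about 0.027 rad, within the 0.08 limit.
- **Bench:** The before and after top pictures show no change at the other two pipes, bottle, paint tin, jar and spray can. The tape roll and spanner I checked only by eye; they look unmoved. The gripper is open and clear of everything.
- **Checks that disagreed:** The pipe's tip measured about 2 mm higher than a fully home pipe should, which would put the foot only about 38 mm deep. I went back for a second look at the line, and it put the foot at about 39–40 mm. The line is the better evidence, and both readings clear the 37 mm limit, though the tip reading only just does.

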